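# Load the tube reader and hold its filter slide flush on the tilted stage

### The job

Take the tube that stands alone in the small block stand, lower it gently (no dropping) all the way down into the deep well at the back of the tube reader, and let go of it. Then take the filter slide (it has an upright rib to hold it by), tilt it to match the reader's sloped stage face, and hold it there flush, centred and square (long side up and down the slope) with a light, steady push on the sprung face. Finish while still holding and pressing it there: do not let go; leave the timer, forceps, tape roll and cup where they are.

Things in the scene. Friction and masses are not known exactly. Their poses are not given: they have to be found in the camera images.
- tube: Closed sample tube with a rounded bottom and white cap: glass 14 mm in diameter, cap 18 mm in diameter and 18 mm high, 102 mm long in all; starts upright in the stand. Origin at the centre of its bottom, z along it towards the cap. Grasp it by the cap.
- stand: Small plain grey block, 56 x 56 x 46 mm, fixed to the bench, with one vertical hole 40 mm deep and 16 mm wide in the middle that holds the tube (its bottom 6 mm above the bench). Origin at the centre of its underside.
- reader: Tube reader, fixed to the bench: grey foot 195 x 116 mm, 12 mm thick; at the back (+x of its frame) a white block 65 x 100 mm, 92 mm high, with the tube well; in front of it two round-topped white cheeks that carry the tilting stage. Origin on the bench under the stage's tilt axis (which is level, along the reader's y, at height 85 mm); the foot runs from x = -60 to +135 mm. The cheeks stand at y = +-46 mm, up to 107 mm high, with black knobs out to y = +-60 mm.
- well_floor (a point): Centre of the floor of the tube well, 22 mm above the bench; axes as the reader's. The well is vertical, 20 mm wide and 70 mm deep; its mouth, 92 mm above the bench, is slightly chamfered. A tube that is fully down stands 32 mm out of it.
- stage_face: The stage face: plain aluminium platen 84 x 60 mm, 8 mm thick, with a dark window in the middle, on top of the tilting head. Origin at the centre of its upper face; z is the outward normal of the face, x runs up the slope (long side), y along the level width. It slopes down towards the reader's front at 0.2 to 0.45 rad from level, differing every time; the tilt is locked. The platen gives along its normal by up to 8 mm on a spring of 1 N per mm, then stops.
- slide: Filter slide: flat aluminium plate 75 (x) x 50 (y) x 5 mm with an upright grey finger rib in the middle of its upper side, 36 mm long (x), 14 mm thick (y), its top 37 mm above the underside. Weighs about 70 g; starts lying flat on the bench, rib up. Origin at the centre of the plate's underside, z out of the upper side. Both ends are alike. Grasp the rib across its 14 mm.
- timer: Bystander: white lab timer 64 x 64 x 18 mm lying on the bench. Origin at the centre of its underside.
- forceps: Bystander: pale forceps, 16 x 130 x 9 mm, lying on the bench, y along them. Origin at the centre of the underside.
- tape_roll: Bystander: roll of tape, 94 mm wide, 48 mm high. Origin at the centre of its underside.
- cup: Bystander: white screw-lid specimen cup, 65 mm wide, 64 mm high. Origin at the centre of its underside.
Not all that is in view belongs to the job. Leave any purple look-alike of the slide alone.

How it is judged:
By the outcome, as a careful person would: the job done as asked, in the order asked, and still so for the second after the job is handed in, while the arm keeps its last pose, push and grip.
It also fails if it takes over 61 s, if anything falls off the work surface, if the arm or the gripper's body presses on something with over 40 N, if the wrist force passes 120 N, or if a joint passes its speed limit or range.

### The arm

A 6-joint arm with a two-finger parallel gripper is mounted at the origin on a cart in front of the work surface, level with it; the furniture and walls round the work are solid. World frame = base frame: x ahead of the robot, y to its left, z up, the work surface at z = 0. Lengths are in m, angles in degrees, forces in N, time in s.
With the tool pointing down it reaches from about 0.4 to 0.925 m from the base axis. Payload 12.5 kg.
Tool frame: the origin (TCP) lies at the very end of the fingers, on their centre line; the grasp point (between the pads) lies 19 mm behind it (env.grip_point_offset is the distance from the TCP to the grasp point, in m); x points along the fingers, z is the direction in which the jaws open and shut, and the axes are right-handed (so a half turn about x gives the same grasp; the last joint's range is limited). The gripper opens to 95 mm and grips with 3 to 60 N. Pads are 20 mm wide; open, the fingers measure 119 mm over their backs; the gripper's body (75 mm by 180 mm) begins 59 mm behind the grasp point.
Start: joints at [62.303, 28.126, 89.318, -0, 62.55, -6.05], TCP at [0.231, 0.581, 0.215] pointing down, gripper open.
Joint ranges: [-177.58, 177.58], [-47.91, 125.51], [2.72, 160], [-65.01, 245.01], [3.68, 167.84], [-153.87, 153.87]. Speed limits (degrees/s): [127.2, 127.2, 159.86, 180, 180, 180].

### API

Orientations are given as a 3x3 rotation matrix whose columns are the frame's x, y, z axes.
In Python, from station import env gives the robot as it stands.
- The arm moves only by the tool send_rows, never from a script. Its argument "motion" is a list of rows, each an object with "translation": the shift along the tool's x, y, z in cm, a list of three; "dr": the turn, a rotation vector about the tool's x, y, z in degrees, a list of three; "grip": the finger opening in cm, from 0 to 9.51. A call has 1 to 8 rows; each row shifts and turns the commanded pose from where the row before left it, along the tool's axes as they then stand; what a row does not reach is not made up. A row lasts 1/12 s, in which the tool goes at most 41.7 mm and 7.16 degrees, less where a joint would pass 70% of its speed; a pose out of reach is approached as far as the arm can. A call with a gripper value outside its range is refused whole. The fingers move at their own pace and stop on an object; "squeeze" is the grip in N (left out, the last holds). Time passes only in rows, so rows that do not move let the fingers close. It gives the time, the measured TCP pose, the force and the opening at its end, in the units of the state.
- env.observe(): the state, without advancing time (a new reading comes with each control period).
- env.camera(name): name is "scene" or "top" or "wrist"; returns a dict with "color" (480x640x3 uint8, red, green, blue), "depth" (480x640 float32, m along the optical axis (not along the pixel's ray), 0 where there is no reading), "fov_y" (degrees; the focal length in pixels is half the picture's height over the tangent of half this angle, whatever the lens; pixels are square), "cx", "cy" (the principal point, pixels), "k1" (the pictures are not rectified: a ray, as slopes to the right and down, at radius r is drawn at 1 + k1 r^2 times it, then the intrinsics apply), "extrinsics" (4x4, takes a point from camera to world coordinates). Camera axes: x right, y up, looking along -z (the intrinsics and any distortion apply to the point x, -y, -z); pixel columns grow to the right and rows downward; lengths in m; the calibration is good to about 2 mm. A picture is of the moment at which its call begins.
- env.finish_job(): hands the job in, once; it reports no verdict.
The state is a dict: "time": time; "q": joint angles; "dq": joint speeds; "joint_torque": joint torques, N m; "eef_pos": TCP position; "eef_rot": TCP orientation; "contact_force": force on the tool from outside, world axes, zero at the start; "moment": the same for the moment, N m; "opening": finger opening in m.
Only numpy, scipy, OpenCV 4.12 (cv2) and the standard library are available. Lean on these libraries where they do the work, as an engineer would, in place of code of your own. Each camera call takes 0.05 s, during which the arm holds its last target.

## Working session

There is one attempt and no reset: what is moved stays moved. The work goes in short steps, Python scripts to look and compute and a tool call to move; the robot and the scene stay as the last step left them, time stands still between calls to the robot, and variables do not carry over. Pictures are saved under pics/ and viewed, and the job is handed in when it is done.

Besides the shell and the picture viewer there is one more tool, called after "Emit:" as name(argument=value, ...) on one line, values as JSON. send_rows: Moves the arm, as the interface text tells. Its arguments: {"type":"object","properties":{"motion":{"type":"array"},"squeeze":{"type":"number"}},"required":["motion"]}

```bash
ls; mkdir -p pics; python3 - <<'E'
from station import env
import cv2,json
o=env.observe();print(o)
for n in ["scene","top","wrist"]:
    c=env.camera(n);cv2.imwrite(f"pics/{n}0.png",c["color"][:,:,::-1]);print(n,c["fov_y"],c["cx"],c["cy"],c["k1"],c["extrinsics"].round(3).tolist())
E
```

```text
pics
{'time': 0.0, 'q': array([ 6.23056847e+01,  2.81645836e+01,  8.93510347e+01, -1.58491984e-03,
        6.25505568e+01, -6.05150349e+00]), 'dq': array([ 0.10922301,  0.05543886, -0.06891945,  0.02789971,  0.00880022,
       -0.04988617]), 'joint_torque': array([ 2.62037873e-03, -6.12671041e+01, -2.58194822e+01,  6.93526282e-02,
        4.81794903e-02, -6.72573378e-05]), 'eef_pos': array([0.23038722, 0.58070983, 0.21405156]), 'eef_rot': array([[-5.15042593e-04, -9.29505844e-01,  3.68807023e-01],
       [-1.03406704e-03,  3.68807370e-01,  9.29505274e-01],
       [-9.99999333e-01,  9.73636202e-05, -1.15112286e-03]]), 'contact_force': array([-0.29187526, -0.05067047,  0.17539395]), 'moment': array([0.02810693, 0.01143109, 0.00809685]), 'opening': 0.09510197570785833}
scene 49.67465966078152 326.905003417373 233.6462864926263 -0.07583884770895193 [[0.845, 0.318, -0.43, 0.084], [-0.535, 0.484, -0.693, -0.769], [-0.012, 0.815, 0.579, 0.736], [0.0, 0.0, 0.0, 1.0]]
top 48.30803430333847 330.0832037675757 243.32872916782085 5.7182295603623985e-05 [[-0.014, 0.997, -0.072, 0.474], [-1.0, -0.014, -0.013, -0.001], [-0.014, 0.071, 0.997, 1.184], [0.0, 0.0, 0.0, 1.0]]
wrist 60.04976046760058 320.2874433680506 234.9706031655107 0.014038897896363443 [[0.368, -0.901, -0.23, 0.166], [0.93, 0.357, 0.092, 0.606], [-0.0, -0.248, 0.969, 0.386], [0.0, 0.0, 0.0, 1.0]]
```

View pics/scene0.png

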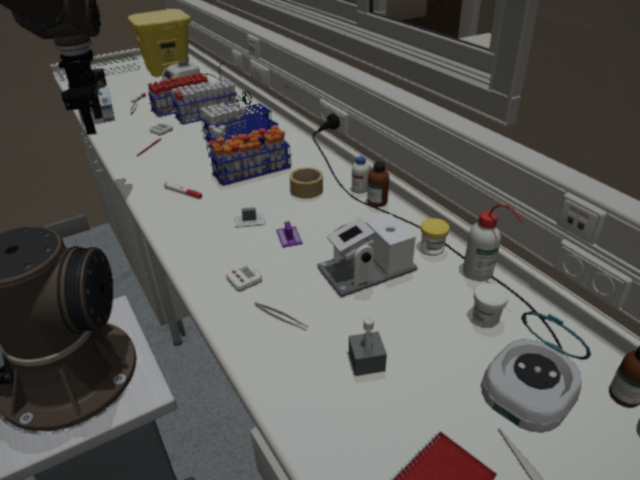

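View pics/top0.png

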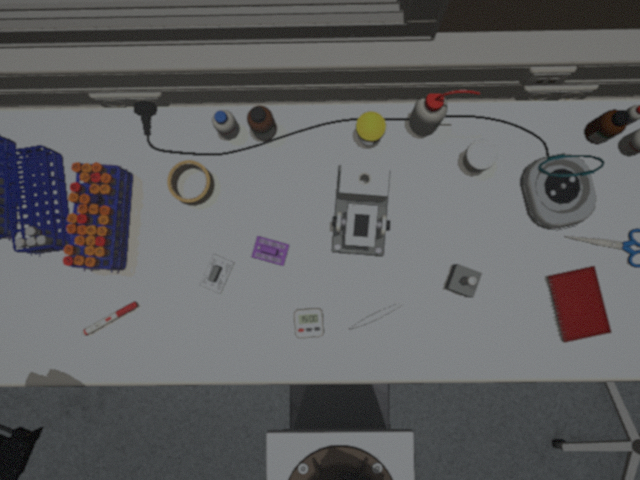

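View pics/wrist0.png

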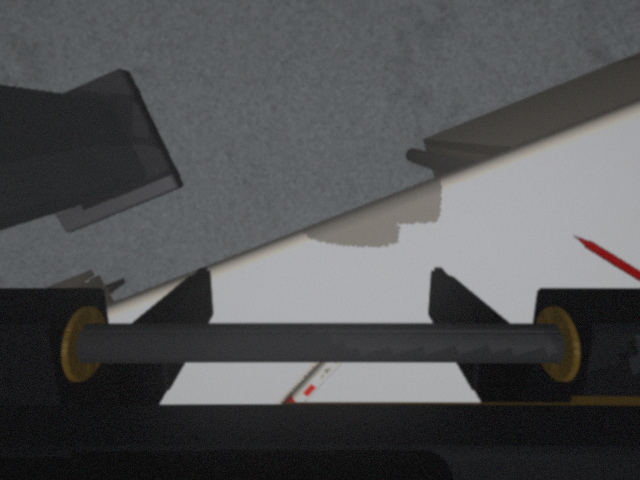

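The three views show these things:
- **Tube and stand:** at top (464,280), scene (368,345).
- **Reader:** top (361,215). The well is the dark hole at (364,178), and the stage window is at (361,225).
- **Slide candidates:** A is a silver plate with a grey rib at top (217,273) / scene (249,217). B is purple at top (270,250) / scene (289,236). A fits, being aluminium with a grey rib; B is the look-alike.

I'll confirm with enlarged crops and measure.

```bash
cat > h.py <<'E'
import numpy as np,cv2
from station import env
def cam(n):
    c=env.camera(n);h=c["color"].shape[0];f=h/2/np.tan(np.radians(c["fov_y"]/2));c["f"]=f
    c["K"]=np.array([[f,0,c["cx"]],[0,f,c["cy"]],[0,0,1.]]);c["d"]=np.array([c["k1"],0,0,0.]);return c
def world(c):
    d=c["depth"];h,w=d.shape;v,u=np.mgrid[0:h,0:w].astype(np.float64)
    p=cv2.undistortPoints(np.stack([u.ravel(),v.ravel()],1)[:,None],c["K"],c["d"])[:,0]
    z=d.ravel();P=np.stack([p[:,0]*z,-p[:,1]*z,-z],1)
    E=c["extrinsics"];W=P@E[:3,:3].T+E[:3,3];W[z==0]=np.nan;return W.reshape(h,w,3)
def pixel_at_z(c,u,v,z):
    p=cv2.undistortPoints(np.array([[[u,v]]],float),c["K"],c["d"])[0,0]
    r=c["extrinsics"][:3,:3]@np.array([p[0],-p[1],-1]);o=c["extrinsics"][:3,3]
    return o+r*(z-o[2])/r[2]
def proj(c,X):
    E=c["extrinsics"];p=(np.atleast_2d(X)-E[:3,3])@E[:3,:3];p=p*[1,-1,-1]
    return cv2.projectPoints(p[:,None],np.zeros(3),np.zeros(3),c["K"],c["d"])[0][:,0]
E
python3 - <<'E'
from h import *
t=cam("top");s=cam("scene")
Wt=world(t);Ws=world(s)
np.savez("w0.npz",t=Wt,s=Ws)
def crop(c,x,y,w,h,k): return cv2.resize(c["color"][y:y+h,x:x+w,::-1],None,fx=k,fy=k,interpolation=cv2.INTER_CUBIC)
a=crop(t,180,220,130,80,3)
b=crop(t,320,155,80,110,3); 
d=crop(t,435,255,60,55,3)
im=np.zeros((600,790,3),np.uint8)
im[:240,:390]=a;im[:330,400:640]=b;im[240:405,:180]=d
e=crop(s,310,210,120,170,2);im[240:580,190:430]=e[:340] if False else im[240:580,190:430]
cv2.imwrite("pics/crop1.png",im)
cv2.imwrite("pics/crop2.png",crop(s,220,195,210,190,3))
for n,(u,v) in dict(slide_rib=(217,273),bench=(240,300),stand=(455,290),cap=(470,281),well=(364,178),block=(350,185),stage=(350,240),win=(361,225)).items(): print(n,Wt[v,u].round(4))
for n,(u,v) in dict(cap=(369,322),stand=(360,352),bench=(300,280),block=(390,232)).items(): print(n,Ws[v,u].round(4))
E
```

```text
slide_rib [0.4956 0.2579 0.0343]
bench [4.361e-01 2.146e-01 2.000e-04]
stand [ 0.4526 -0.2491  0.0448]
cap [ 0.4713 -0.2655  0.1092]
well [ 0.6956 -0.0614  0.0423]
block [ 0.6721 -0.0297  0.0905]
stage [ 0.5575 -0.0276  0.101 ]
win [ 0.587  -0.0501  0.1078]
cap [ 0.4699 -0.277   0.1113]
stand [ 0.4536 -0.2768  0.0468]
bench [ 0.4871 -0.0059  0.002 ]
block [ 0.6768 -0.0705  0.0944]
```

View pics/crop1.png

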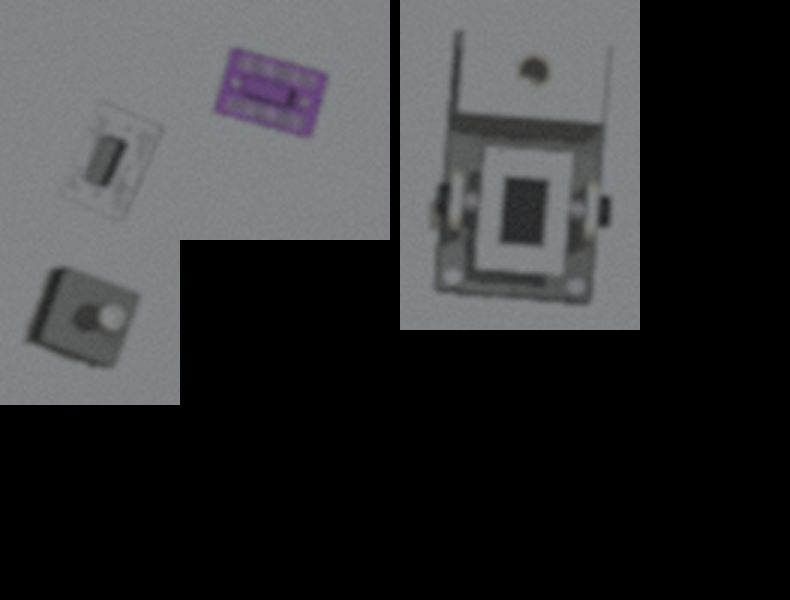

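View pics/crop2.png

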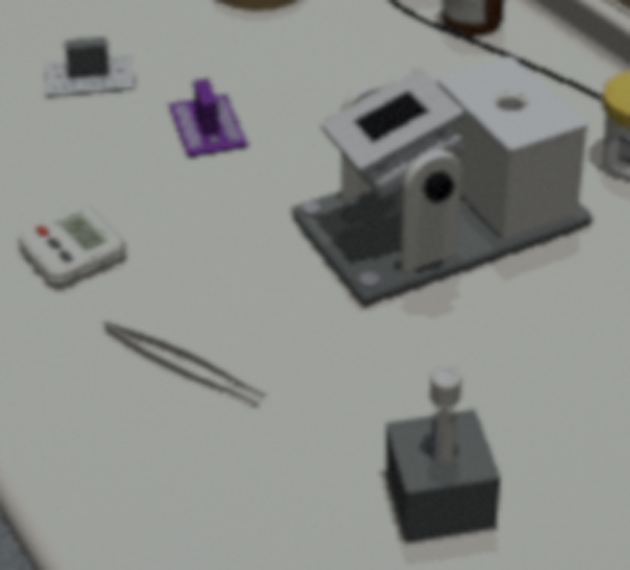

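```bash
python3 - <<'E'
from h import *
from scipy.optimize import minimize
d=np.load("w0.npz")
def rect(W,m):
    P=W[m][:,:2].astype(np.float32);r=cv2.minAreaRect(P*1000);return r
for k in "ts":
    W=d[k];x,y,z=W[...,0],W[...,1],W[...,2]
    print("==",k,"bench z",np.nanmedian(z[(abs(x-.45)<.03)&(abs(y-.1)<.03)]))
    # block top
    m=(abs(z-.092)<.006)&(x>.62)&(x<.8)&(y>-.16)&(y<.04); m=cv2.morphologyEx(m.astype(np.uint8),cv2.MORPH_OPEN,np.ones((3,3)))>0
    print("block",m.sum(),rect(W,m),np.median(z[m]))
    # stand top
    m=(abs(z-.046)<.006)&(abs(x-.46)<.06)&(abs(y+.27)<.06)
    print("stand",m.sum(),rect(W,m),np.median(z[m]))
    m=(z>.095)&(z<.13)&(abs(x-.46)<.06)&(abs(y+.27)<.06)
    print("cap",m.sum(),rect(W,m),np.median(z[m]),W[m].mean(0),z[m].max())
    # slide
    m=(z>.02)&(abs(x-.49)<.05)&(abs(y-.255)<.05)
    print("rib",m.sum(),rect(W,m),W[m].mean(0),np.percentile(z[m],90))
    m=(z>.0035)&(z<.012)&(abs(x-.49)<.07)&(abs(y-.255)<.07)
    print("plate",m.sum(),rect(W,m),W[m].mean(0))
    # stage
    m=(z>.075)&(z<.125)&(abs(x-.585)<.05)&(abs(y+.053)<.03)
    P=W[m]
    for i in range(8):
        c=P.mean(0);n=np.linalg.svd(P-c)[2][2];n*=np.sign(n[2]);r=(P-c)@n
        P=P[abs(r)<max(.003,2*r.std()*0.8)]
    print("stage n",n,"tilt",np.arccos(n[2]),"yaw dir",np.degrees(np.arctan2(-n[1],-n[0])),c,len(P),r.std())
    m2=(abs((W-c)@n)<.004)&(abs(x-.585)<.07)&(abs(y+.053)<.06)
    m2=cv2.morphologyEx(m2.astype(np.uint8),cv2.MORPH_OPEN,np.ones((3,3)))>0
    print(" rect xy",rect(W,m2),m2.sum(),W[m2].mean(0))
E
```

```text
== t bench z -0.00026402699251870665
block 1443 ((685.608154296875, -60.257572174072266), (100.1422119140625, 66.4637222290039), 84.67688751220703) 0.09172542764040692
stand 618 ((472.4684753417969, -270.83123779296875), (57.010406494140625, 55.96611785888672), 68.14349365234375) 0.04596079871399594
cap 70 ((473.2445068359375, -270.40399169921875), (17.001731872558594, 16.054950714111328), 89.50738525390625) 0.10732395594101118 [ 0.4725998  -0.2692667   0.10630693] 0.1115714812581694
rib 132 ((495.4835205078125, 264.0976257324219), (14.978533744812012, 35.58632278442383), 68.00294494628906) [0.49542546 0.26352996 0.03428666] 0.03839550560208325
plate 554 ((490.7201843261719, 253.48812866210938), (136.8954620361328, 138.09608459472656), 89.95751953125) [0.49307332 0.2584797  0.00549657]
stage n [-0.25532616  0.02355291  0.96656806] tilt 0.25930639225047836 yaw dir -5.270412450459858 [ 0.58734361 -0.05200583  0.11169774] 1009 0.0014824599140785537
 rect xy ((586.8037719726562, -50.59149169921875), (59.95149230957031, 81.4129409790039), 84.65373992919922) 1088 [ 0.58749372 -0.05041599  
[... 420 characters left out ...]
.10661185753774882 [ 0.47124872 -0.27198205  0.10477116] 0.11131880652775206
rib 127 ((495.478759765625, 263.78802490234375), (16.794353485107422, 36.16673278808594), 68.17243957519531) [0.49479537 0.26211406 0.03199338] 0.03919480914365201
plate 365 ((490.85650634765625, 255.1477813720703), (138.2418212890625, 139.1719512939453), 0.2562698423862457) [0.49016135 0.25477687 0.00598378]
stage n [-0.26015529  0.0138463   0.96546751] tilt 0.26356439263382153 yaw dir -3.0465915319975045 [ 0.5856222  -0.05241987  0.11268585] 709 0.0012326537189086657
 rect xy ((586.2286376953125, -49.2448844909668), (62.45983123779297, 81.8456802368164), 84.48725891113281) 826 [ 0.58507302 -0.05079832  0.11248353]
```

Silver plate A with the grey rib is confirmed as the slide. The tube stands alone in the block. Next I'll locate the well mouth and write the move planner.

```bash
cat >> h.py <<'E'
from scipy.spatial.transform import Rotation as Ro, Slerp
import json
def Rdown(jaw,tilt_n=None):
    """jaw angle deg -> tool rotation pointing down (or along -n)"""
    x=np.array([0,0,-1.]) if tilt_n is None else -np.asarray(tilt_n)/np.linalg.norm(tilt_n)
    j=np.radians(jaw);z=np.array([np.cos(j),np.sin(j),0]);z-=x*(z@x);z/=np.linalg.norm(z)
    return np.stack([x,np.cross(z,x),z],1)
def plan(wps,grip,dmax=35,amax=6,start=None):
    o=env.observe();p,R=(o["eef_pos"],o["eef_rot"]) if start is None else start
    rows=[];p=np.array(p);R=Ro.from_matrix(R)
    for tp,tR in wps:
        T=Ro.from_matrix(tR);tp=np.array(tp);a=np.degrees((R.inv()*T).magnitude())
        n=max(1,int(np.ceil(np.linalg.norm(tp-p)*1000/dmax)),int(np.ceil(a/amax)))
        for i in range(n):
            k=1/(n-i)
            t=np.round(R.inv().apply((tp-p)*k)*100,2);w=np.round(np.degrees((R.inv()*T).as_rotvec()*k),1)
            p=p+R.apply(t/100);R=R*Ro.from_rotvec(np.radians(w))
            rows.append(dict(translation=(t+0.).tolist(),dr=(w+0.).tolist(),grip=grip))
    for i in range(0,len(rows),8): print(json.dumps(rows[i:i+8]))
    print("end",p.round(4))
def st():
    o=env.observe();R=o["eef_rot"];print("t",round(o["time"],2),"p",o["eef_pos"].round(4),"x",R[:,0].round(3),"jaw",R[:,2].round(3),round(float(np.degrees(np.arctan2(R[1,2],R[0,2]))),2),"F",o["contact_force"].round(2),"open",round(o["opening"],4));return o
E
python3 - <<'E'
from h import *
for n,uv in (("top",(364.7,178)),("scene",(390.3,229))):
    c=cam(n);u,v=map(int,uv);g=cv2.cvtColor(c["color"],cv2.COLOR_RGB2GRAY).astype(float)
    w=g[v-8:v+9,u-10:u+11];th=np.percentile(w,85);q=np.clip(th-w-15,0,None)
    vv,uu=np.mgrid[v-8:v+9,u-10:u+11];print(n,(uu*q).sum()/q.sum(),(vv*q).sum()/q.sum(),pixel_at_z(c,(uu*q).sum()/q.sum(),(vv*q).sum()/q.sum(),.0915))
plan([((.46,.15,.23),Rdown(75)),((.47,-.15,.21),Rdown(80)),((.4727,-.2705,.150),Rdown(84.65))],5)
E
```

```text
top 364.4277070063694 177.7859872611465 [ 0.68649086 -0.05965133  0.0915    ]
scene 388.85084033613447 229.97058823529412 [ 0.68212601 -0.05994587  0.0915    ]
[{"translation": [-0.11, -2.66, -2.26], "dr": [-0.5, 0.0, 0.0], "grip": 5}, {"translation": [-0.11, -2.64, -2.28], "dr": [-0.5, 0.0, 0.0], "grip": 5}, {"translation": [-0.11, -2.62, -2.3], "dr": [-0.5, 0.0, 0.0], "grip": 5}, {"translation": [-0.11, -2.6, -2.32], "dr": [-0.5, 0.0, 0.0], "grip": 5}, {"translation": [-0.11, -2.58, -2.35], "dr": [-0.5, 0.0, 0.0], "grip": 5}, {"translation": [-0.11, -2.56, -2.37], "dr": [-0.5, 0.0, 0.0], "grip": 5}, {"translation": [-0.11, -2.54, -2.39], "dr": [-0.5, 0.0, 0.0], "grip": 5}, {"translation": [-0.11, -2.51, -2.41], "dr": [-0.4, 0.0, 0.0], "grip": 5}]
[{"translation": [-0.11, -2.5, -2.43], "dr": [-0.5, 0.0, 0.0], "grip": 5}, {"translation": [-0.11, -2.48, -2.45], "dr": [-0.4, 0.0, 0.0], "grip": 5}, {"translation": [-0.11, -2.46, -2.47], "dr": [-0.5, 0.0, 0.0], "grip": 5}, {"translation": [-0.11, -2.44, -2.5], "dr": [-0.4, 0.0, 0.0], "grip": 5}, {"translation": [-0.11, -2.42, -2.51], "dr
[... 395 characters left out ...]
p": 5}, {"translation": [0.22, -0.84, -3.23], "dr": [-0.5, 0.0, 0.0], "grip": 5}, {"translation": [0.23, -0.81, -3.23], "dr": [-0.6, 0.0, 0.0], "grip": 5}, {"translation": [0.22, -0.78, -3.24], "dr": [-0.5, 0.0, 0.0], "grip": 5}, {"translation": [0.23, -0.75, -3.25], "dr": [-0.6, 0.0, 0.0], "grip": 5}, {"translation": [0.22, -0.72, -3.26], "dr": [-0.5, 0.0, 0.0], "grip": 5}, {"translation": [1.5, -0.59, -2.95], "dr": [-1.2, 0.0, 0.0], "grip": 5}]
[{"translation": [1.5, -0.53, -2.97], "dr": [-1.2, 0.0, 0.0], "grip": 5}, {"translation": [1.5, -0.47, -2.98], "dr": [-1.1, 0.0, 0.0], "grip": 5}, {"translation": [1.5, -0.42, -2.98], "dr": [-1.2, 0.0, 0.0], "grip": 5}]
end [ 0.4727 -0.2705  0.15  ]
```

Emit:
send_rows(motion=[{"translation": [-0.1, -2.6, -2.3], "dr": [-0.5, 0, 0], "grip": 5}, {"translation": [-0.1, -2.6, -2.3], "dr": [-0.5, 0, 0], "grip": 5}, {"translation": [-0.1, -2.6, -2.3], "dr": [-0.5, 0, 0], "grip": 5}, {"translation": [-0.1, -2.6, -2.3], "dr": [-0.5, 0, 0], "grip": 5}, {"translation": [-0.1, -2.6, -2.4], "dr": [-0.5, 0, 0], "grip": 5}, {"translation": [-0.1, -2.6, -2.4], "dr": [-0.5, 0, 0], "grip": 5}, {"translation": [-0.1, -2.5, -2.4], "dr": [-0.5, 0, 0], "grip": 5}, {"translation": [-0.1, -2.5, -2.4], "dr": [-0.5, 0, 0], "grip": 5}])

```text
time: 1.02
eef_pos: [0.3607, 0.3325, 0.2229]
eef_rot: [[0.0, -0.953, 0.303], [0.0, 0.303, 0.953], [-1.0, -0.0, 0.0]]
contact_force: [0.6, 1.1, 0.5]
opening: 0.0509
```

Emit:
send_rows(motion=[{"translation": [-0.1, -2.5, -2.4], "dr": [-0.5, 0, 0], "grip": 5}, {"translation": [-0.1, -2.5, -2.4], "dr": [-0.5, 0, 0], "grip": 5}, {"translation": [-0.1, -2.5, -2.5], "dr": [-0.5, 0, 0], "grip": 5}, {"translation": [-0.1, -2.4, -2.5], "dr": [-0.5, 0, 0], "grip": 5}, {"translation": [-0.1, -2.4, -2.5], "dr": [-0.5, 0, 0], "grip": 5}, {"translation": [-0.1, -2.4, -2.5], "dr": [-0.5, 0, 0], "grip": 5}, {"translation": [0.2, -1, -3.2], "dr": [-0.5, 0, 0], "grip": 5}, {"translation": [0.2, -0.9, -3.2], "dr": [-0.5, 0, 0], "grip": 5}])

```text
time: 1.68
eef_pos: [0.4626, 0.0822, 0.2246]
eef_rot: [[0.001, -0.972, 0.236], [0.0, 0.236, 0.972], [-1.0, -0.001, 0.0]]
contact_force: [0.9, 0.4, -0.0]
opening: 0.0504
```

Emit:
send_rows(motion=[{"translation": [0.2, -0.9, -3.2], "dr": [-0.5, 0, 0], "grip": 5}, {"translation": [0.2, -0.9, -3.2], "dr": [-0.5, 0, 0], "grip": 5}, {"translation": [0.2, -0.9, -3.2], "dr": [-0.5, 0, 0], "grip": 5}, {"translation": [0.2, -0.8, -3.2], "dr": [-0.5, 0, 0], "grip": 5}, {"translation": [0.2, -0.8, -3.2], "dr": [-0.5, 0, 0], "grip": 5}, {"translation": [0.2, -0.7, -3.2], "dr": [-0.5, 0, 0], "grip": 5}, {"translation": [0.2, -0.7, -3.2], "dr": [-0.5, 0, 0], "grip": 5}, {"translation": [0, 0, 0], "dr": [0, 0, 0], "grip": 5}])

```text
time: 2.35
eef_pos: [0.4708, -0.1516, 0.2103]
eef_rot: [[0.0, -0.984, 0.179], [-0.001, 0.179, 0.984], [-1.0, -0.001, -0.001]]
contact_force: [-0.3, 0.3, -0.4]
opening: 0.0502
```

```bash
python3 - <<'E'
from h import *
st();c=cam("wrist");cv2.imwrite("pics/w1.png",c["color"][:,:,::-1])
W=world(c);np.save("w1.npy",W)
plan([((.4727,-.2705,.150),Rdown(84.65))],5)
E
```

```text
t 2.35 p [ 0.4708 -0.1516  0.2103] x [ 0.    -0.001 -1.   ] jaw [ 0.179  0.984 -0.001] 79.7 F [-0.25  0.32 -0.39] open 0.0502
[{"translation": [1.51, -0.6, -2.97], "dr": [-1.2, 0.0, 0.0], "grip": 5}, {"translation": [1.51, -0.53, -2.98], "dr": [-1.3, 0.0, 0.0], "grip": 5}, {"translation": [1.51, -0.47, -2.99], "dr": [-1.2, 0.0, 0.0], "grip": 5}, {"translation": [1.5, -0.4, -2.99], "dr": [-1.3, 0.0, 0.0], "grip": 5}]
end [ 0.4727 -0.2705  0.15  ]
```

View pics/w1.png

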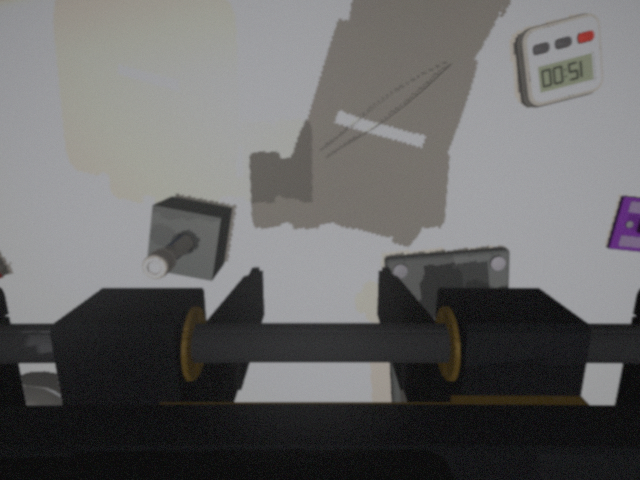

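The wrist view shows the tube cap at (155,265) above the stand at (190,238), between the open fingers' reach. I'll move to above it.

Emit:
send_rows(motion=[{"translation": [1.5, -0.6, -3], "dr": [-1.2, 0, 0], "grip": 5}, {"translation": [1.5, -0.5, -3], "dr": [-1.2, 0, 0], "grip": 5}, {"translation": [1.5, -0.5, -3], "dr": [-1.3, 0, 0], "grip": 5}, {"translation": [1.5, -0.4, -3], "dr": [-1.2, 0, 0], "grip": 5}, {"translation": [0, 0, 0], "dr": [0, 0, 0], "grip": 5}])

```text
time: 2.82
eef_pos: [0.4727, -0.2716, 0.1481]
eef_rot: [[-0.002, -0.996, 0.092], [0.001, 0.092, 0.996], [-1.0, 0.002, 0.001]]
contact_force: [-1.2, -0.1, -0.2]
opening: 0.05
```

```bash
python3 - <<'E'
from h import *
W=np.load("w1.npy");x,y,z=W[...,0],W[...,1],W[...,2]
m=(z>.100)&(z<.13)&(abs(x-.47)<.04)&(abs(y+.27)<.04);print(m.sum(),W[m].mean(0),cv2.minAreaRect(W[m][:,:2].astype(np.float32)*1000))
m=(abs(z-.046)<.006)&(abs(x-.47)<.05)&(abs(y+.27)<.05);print(m.sum(),cv2.minAreaRect(W[m][:,:2].astype(np.float32)*1000),np.median(z[m]))
st();c=cam("wrist");cv2.imwrite("pics/w2.png",c["color"][:,:,::-1])
plan([((.4727,-.2705,.083),Rdown(84.65))],4,dmax=20)
E
```

```text
593 [ 0.47312447 -0.26792167  0.10744943] ((473.7213134765625, -269.1606140136719), (17.346553802490234, 16.650171279907227), 35.79277038574219)
3770 ((473.887939453125, -269.45062255859375), (57.32023239135742, 57.59272384643555), 68.3157730102539) 0.04723383411674062
t 2.82 p [ 0.4727 -0.2716  0.1481] x [-0.002  0.001 -1.   ] jaw [0.092 0.996 0.001] 84.71 F [-1.15 -0.06 -0.18] open 0.05
[{"translation": [1.65, -0.01, -0.02], "dr": [0.0, 0.0, 0.0], "grip": 4}, {"translation": [1.66, -0.01, -0.02], "dr": [0.0, 0.0, 0.0], "grip": 4}, {"translation": [1.65, 0.0, -0.02], "dr": [0.0, 0.0, -0.1], "grip": 4}, {"translation": [1.66, 0.0, -0.03], "dr": [0.0, 0.1, 0.0], "grip": 4}]
end [ 0.4727 -0.2705  0.083 ]
```

View pics/w2.png

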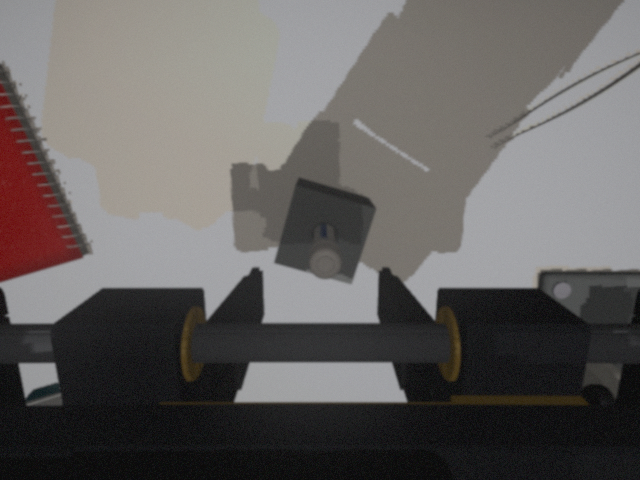

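The cap at (325,263) sits midway between the finger tips at (257,270) and (385,270). I'll descend and grip.

Emit:
send_rows(motion=[{"translation": [1.6, -0.05, 0.05], "dr": [0, 0, 0], "grip": 5}, {"translation": [1.6, 0, 0.05], "dr": [0, 0, 0], "grip": 5}, {"translation": [1.6, 0, 0], "dr": [0, 0, 0], "grip": 5}, {"translation": [1.6, 0, 0], "dr": [0, 0, 0], "grip": 5}, {"translation": [0, 0, 0], "dr": [0, 0, 0], "grip": 3}, {"translation": [0, 0, 0], "dr": [0, 0, 0], "grip": 1.5}, {"translation": [0, 0, 0], "dr": [0, 0, 0], "grip": 1.0}, {"translation": [0, 0, 0], "dr": [0, 0, 0], "grip": 1.0}], squeeze=20)

```text
time: 3.53
eef_pos: [0.4742, -0.2677, 0.0878]
eef_rot: [[0.001, -0.996, 0.091], [-0.001, 0.091, 0.996], [-1.0, -0.002, -0.001]]
contact_force: [0.3, -0.6, 1.2]
opening: 0.0289
```

Emit:
send_rows(motion=[{"translation": [0, 0, 0], "dr": [0, 0, 0], "grip": 1.0}, {"translation": [0, 0, 0], "dr": [0, 0, 0], "grip": 1.0}])

```text
time: 3.7
eef_pos: [0.4739, -0.268, 0.0874]
eef_rot: [[0.001, -0.996, 0.091], [-0.001, 0.091, 0.996], [-1.0, -0.001, -0.001]]
contact_force: [-0.8, -0.3, 4.2]
opening: 0.0178
```

Emit:
send_rows(motion=[{"translation": [0, 0, 0], "dr": [0, 0, 0], "grip": 1.0}, {"translation": [0, 0, 0], "dr": [0, 0, 0], "grip": 1.0}])

```text
time: 3.87
eef_pos: [0.4739, -0.2681, 0.0873]
eef_rot: [[0.001, -0.996, 0.092], [-0.001, 0.092, 0.996], [-1.0, -0.001, -0.001]]
contact_force: [0.1, 0.9, 6.9]
opening: 0.0177
```

```bash
python3 - <<'E'
from h import *
st();c=cam("wrist");cv2.imwrite("pics/w3.png",c["color"][:,:,::-1]);st()
E
```

```text
t 3.87 p [ 0.4739 -0.2681  0.0873] x [ 0.001 -0.001 -1.   ] jaw [ 0.092  0.996 -0.001] 84.74 F [0.15 0.87 6.88] open 0.0177
t 3.92 p [ 0.474  -0.2682  0.0873] x [ 0.001 -0.001 -1.   ] jaw [ 0.092  0.996 -0.001] 84.74 F [0.21 1.06 6.57] open 0.0178
```

View pics/w3.png

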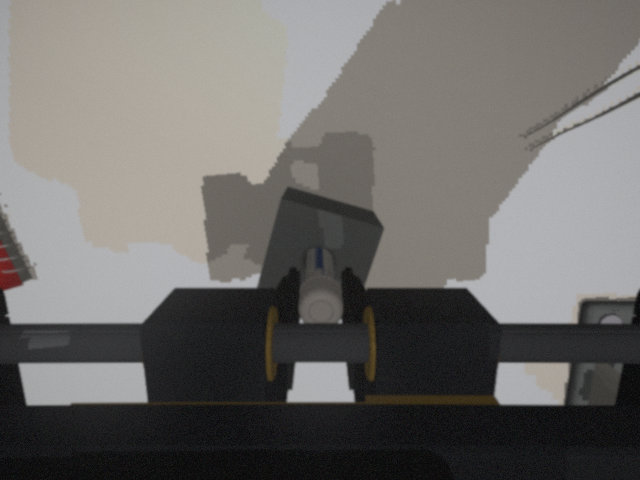

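The grasp holds: the fingers are closed on the cap at 17.8 mm. I'll lift straight up and check the opening.

Emit:
send_rows(motion=[{"translation": [-0.3, 0, 0], "dr": [0, 0, 0], "grip": 1.0}, {"translation": [-0.7, 0, 0], "dr": [0, 0, 0], "grip": 1.0}, {"translation": [-1.2, 0, 0], "dr": [0, 0, 0], "grip": 1.0}, {"translation": [-2, 0, 0], "dr": [0, 0, 0], "grip": 1.0}, {"translation": [-2, 0, 0], "dr": [0, 0, 0], "grip": 1.0}, {"translation": [-2, 0, 0], "dr": [0, 0, 0], "grip": 1.0}, {"translation": [-2.2, 0, 0], "dr": [0, 0, 0], "grip": 1.0}, {"translation": [-2, 0, 0], "dr": [0, 0, 0], "grip": 1.0}], squeeze=20)

```text
time: 4.58
eef_pos: [0.4734, -0.2679, 0.2124]
eef_rot: [[0.0, -0.996, 0.091], [-0.0, 0.091, 0.996], [-1.0, -0.0, -0.0]]
contact_force: [0.5, -0.0, -0.5]
opening: 0.0176
```

Emit:
send_rows(motion=[{"translation": [0, 0, 0], "dr": [0, 0, 0], "grip": 1.0}, {"translation": [0, 0, 0], "dr": [0, 0, 0], "grip": 1.0}])

```text
time: 4.75
eef_pos: [0.4737, -0.268, 0.2116]
eef_rot: [[0.002, -0.996, 0.092], [-0.001, 0.092, 0.996], [-1.0, -0.002, -0.001]]
contact_force: [0.1, -0.5, -1.4]
opening: 0.018
```

```bash
python3 - <<'E'
from h import *
st();c=cam("scene");cv2.imwrite("pics/s4.png",cv2.resize(c["color"][180:380,260:480,::-1],None,fx=3,fy=3));c=cam("wrist");cv2.imwrite("pics/w4.png",c["color"][:,:,::-1])
W=world(c);np.save("w4.npy",W)
plan([((.6862,-.060,.210),Rdown(84.65))],1,dmax=30)
E
```

```text
t 4.75 p [ 0.4737 -0.268   0.2116] x [ 0.002 -0.001 -1.   ] jaw [ 0.092  0.996 -0.001] 84.75 F [ 0.07 -0.52 -1.42] open 0.018
[{"translation": [0.0, -1.93, 2.26], "dr": [0.0, 0.0, 0.0], "grip": 1}, {"translation": [0.0, -1.93, 2.26], "dr": [0.0, 0.0, 0.0], "grip": 1}, {"translation": [0.0, -1.93, 2.26], "dr": [0.0, 0.0, 0.0], "grip": 1}, {"translation": [0.0, -1.93, 2.26], "dr": [0.0, 0.0, 0.0], "grip": 1}, {"translation": [0.0, -1.93, 2.27], "dr": [0.0, 0.0, 0.0], "grip": 1}, {"translation": [0.0, -1.93, 2.26], "dr": [0.0, 0.0, 0.0], "grip": 1}, {"translation": [0.0, -1.93, 2.27], "dr": [0.0, 0.0, 0.0], "grip": 1}, {"translation": [0.0, -1.93, 2.26], "dr": [0.0, 0.0, 0.0], "grip": 1}]
[{"translation": [0.0, -1.93, 2.27], "dr": [0.0, 0.0, 0.0], "grip": 1}, {"translation": [0.0, -1.94, 2.26], "dr": [0.1, 0.0, -0.1], "grip": 1}]
end [ 0.6862 -0.06    0.21  ]
```

View pics/s4.png

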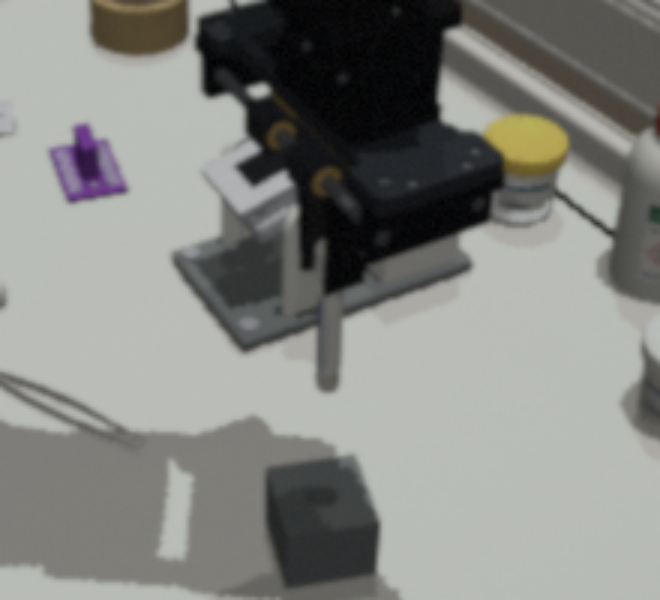

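View pics/w4.png

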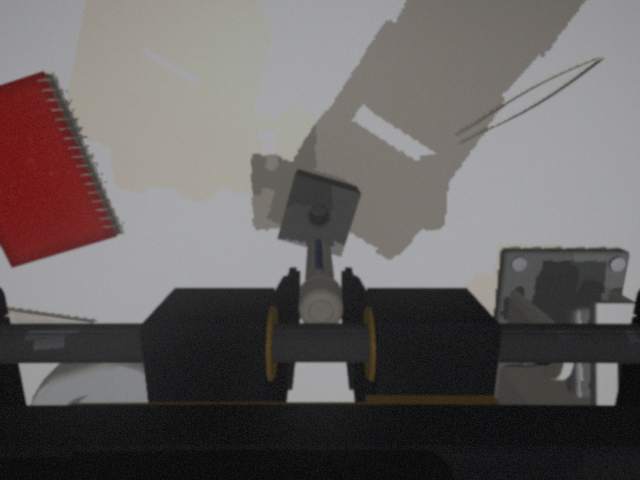

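The tube is out and hanging straight between the fingers, with its bottom about 13 cm up. I'll move it over the well.

Emit:
send_rows(motion=[{"translation": [0, -1.9, 2.3], "dr": [0, 0, 0], "grip": 1}, {"translation": [0, -1.9, 2.3], "dr": [0, 0, 0], "grip": 1}, {"translation": [0, -1.9, 2.3], "dr": [0, 0, 0], "grip": 1}, {"translation": [0, -1.9, 2.3], "dr": [0, 0, 0], "grip": 1}, {"translation": [0, -1.9, 2.3], "dr": [0, 0, 0], "grip": 1}, {"translation": [0, -1.9, 2.3], "dr": [0, 0, 0], "grip": 1}, {"translation": [0, -1.9, 2.3], "dr": [0, 0, 0], "grip": 1}, {"translation": [0, -1.9, 2.3], "dr": [0, 0, 0], "grip": 1}])

```text
time: 5.52
eef_pos: [0.6423, -0.0973, 0.2091]
eef_rot: [[-0.002, -0.996, 0.091], [0.001, 0.091, 0.996], [-1.0, 0.002, 0.0]]
contact_force: [0.3, -0.8, 0.8]
opening: 0.0178
```

Emit:
send_rows(motion=[{"translation": [0, -2, 2.3], "dr": [0, 0, 0], "grip": 1}, {"translation": [0, -2, 2.3], "dr": [0, 0, 0], "grip": 1}, {"translation": [0, 0, 0], "dr": [0, 0, 0], "grip": 1}, {"translation": [0, 0, 0], "dr": [0, 0, 0], "grip": 1}, {"translation": [0, 0, 0], "dr": [0, 0, 0], "grip": 1}])

```text
time: 5.93
eef_pos: [0.6852, -0.0566, 0.2093]
eef_rot: [[-0.002, -0.996, 0.091], [0.0, 0.091, 0.996], [-1.0, 0.002, 0.0]]
contact_force: [-0.2, 0.4, 0.1]
opening: 0.0177
```

```bash
python3 - <<'E'
from h import *
st();c=cam("scene");cv2.imwrite("pics/s5.png",cv2.resize(c["color"][160:310,320:490,::-1],None,fx=4,fy=4,interpolation=cv2.INTER_CUBIC));c=cam("wrist");cv2.imwrite("pics/w5.png",c["color"][:,:,::-1])
W=world(c);np.save("w5.npy",W)
plan([((.687,-.057,.210),Rdown(84.65))],1,dmax=30)
E
```

```text
t 5.93 p [ 0.6852 -0.0566  0.2093] x [-0.002  0.    -1.   ] jaw [0.091 0.996 0.   ] 84.77 F [-0.2   0.42  0.11] open 0.0177
[{"translation": [0.02, -0.19, 0.05], "dr": [0.0, 0.0, -0.1], "grip": 1}]
end [ 0.687 -0.057  0.21 ]
```

View pics/s5.png

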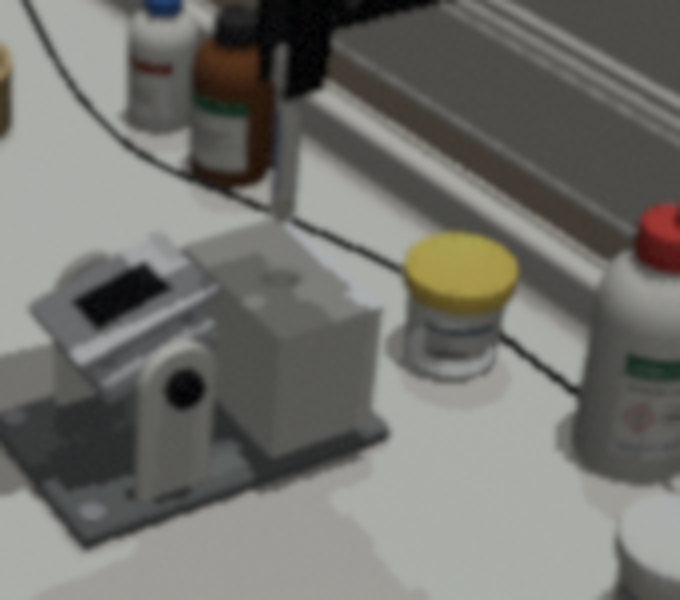

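View pics/w5.png

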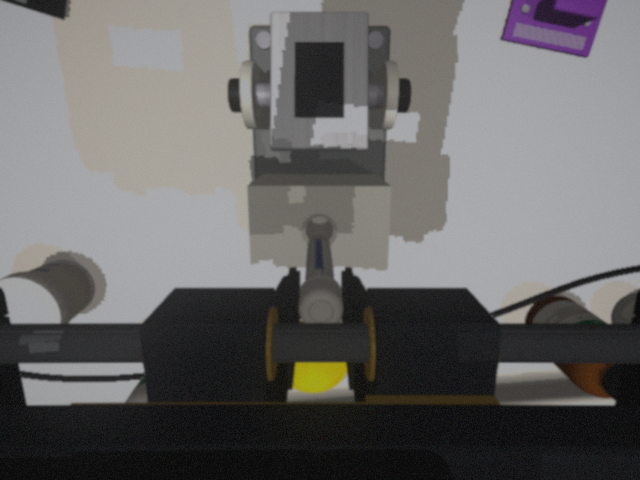

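```bash
python3 - <<'E'
from h import *
c=cam("wrist")
im=c["color"][180:300,240:400,::-1];cv2.imwrite("pics/w5z.png",cv2.resize(im,None,fx=5,fy=5,interpolation=cv2.INTER_CUBIC))
a=cv2.imread("pics/w4.png")[160:280,240:400];cv2.imwrite("pics/w4z.png",cv2.resize(a,None,fx=5,fy=5,interpolation=cv2.INTER_CUBIC))
o=st()
for nm,tcp,zt in (("w4",np.array([.4737,-.268,.2116]),.046),("w5",np.array([.6852,-.0566,.2093]),.092)):
    W=np.load(nm+".npy");x,y,z=W[...,0],W[...,1],W[...,2]
    m=(abs(z-zt)<.006)&(abs(x-tcp[0])<.07)&(abs(y-tcp[1])<.07)
    m=cv2.morphologyEx(m.astype(np.uint8),cv2.MORPH_OPEN,np.ones((5,5)))>0
    print(nm,cv2.minAreaRect(W[m][:,:2].astype(np.float32)*1000),np.median(z[m]))
W=np.load("w5.npy");x,y,z=W[...,0],W[...,1],W[...,2]
m=(z>.08)&(z<.125)&(abs(x-.585)<.035)&(abs(y+.05)<.025)
P=W[m]
for i in range(8):
    q=P.mean(0);n=np.linalg.svd(P-q)[2][2];n*=np.sign(n[2]);r=(P-q)@n;P=P[abs(r)<max(.003,1.6*r.std())]
print("stage n",n,np.arctan2(np.hypot(n[0],n[1]),n[2]),np.degrees(np.arctan2(-n[1],-n[0])),len(P),r.std())
m2=(abs((W-q)@n)<.003)&(abs(x-.585)<.07)&(abs(y+.053)<.06)
m2=cv2.morphologyEx(m2.astype(np.uint8),cv2.MORPH_OPEN,np.ones((5,5)))>0
r=cv2.minAreaRect(W[m2][:,:2].astype(np.float32)*1000);cx,cy=np.array(r[0])/1000
print(r,"zc",q[2]-((cx-q[0])*n[0]+(cy-q[1])*n[1])/n[2])
E
```

```text
t 6.08 p [ 0.6852 -0.0574  0.2104] x [-0.001  0.    -1.   ] jaw [0.093 0.996 0.   ] 84.69 F [ 0.27 -0.39 -0.29] open 0.0177
w4 ((473.5069274902344, -269.2205810546875), (56.04608917236328, 56.32252883911133), 68.56501007080078) 0.047271015018426565
w5 ((665.7831420898438, -56.240814208984375), (100.3560562133789, 106.68235778808594), 85.31412506103516) 0.09331741972775454
stage n [-0.25834615  0.02331157  0.96577111] 0.2623965041372566 -5.156055960613498 9751 0.0006856922301566576
((587.6614379882812, -49.067203521728516), (59.522518157958984, 81.00653839111328), 84.7198486328125) zc 0.11314942903849326
```

View pics/w5z.png

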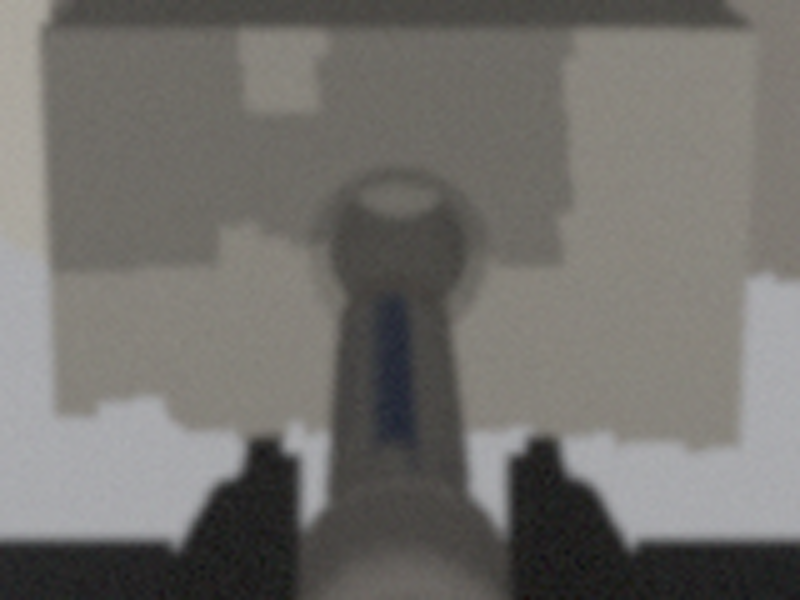

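View pics/w4z.png

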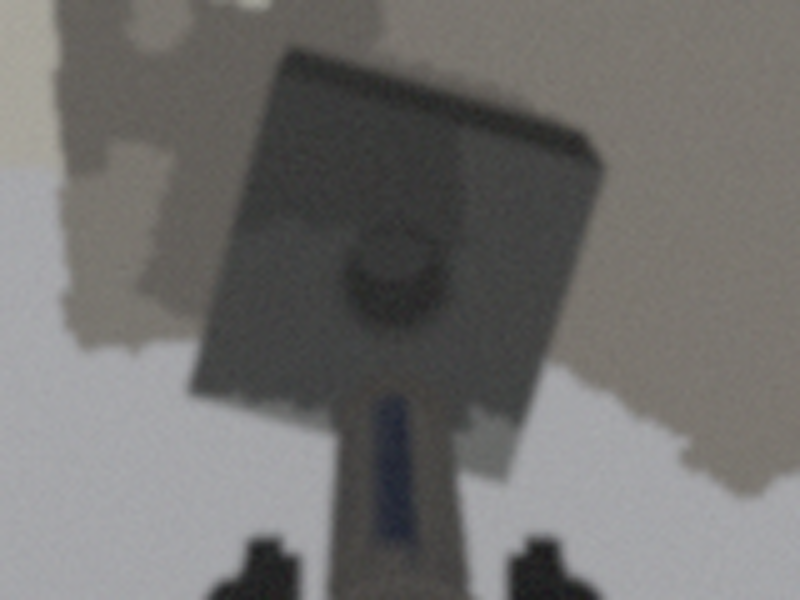

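```bash
python3 - <<'E'
from h import *
c=cam("wrist");st()
for u,v in((320,230.5),(320,213),(320,185),(248,186),(391,186)): print(u,v,pixel_at_z(c,u,v,.0925))
E
```

```text
t 6.13 p [ 0.6853 -0.0573  0.2107] x [-0.  0. -1.] jaw [0.093 0.996 0.   ] 84.69 F [ 0.19  0.3  -0.29] open 0.0178
320 230.5 [ 0.68672103 -0.05754238  0.0925    ]
320 213 [ 0.67398845 -0.05636213  0.0925    ]
320 185 [ 0.65417539 -0.05452553  0.0925    ]
248 186 [ 0.65025205 -0.10463067  0.0925    ]
391 186 [ 0.65945579 -0.00523564  0.0925    ]
```

The wrist view puts the well centre at (0.6867, -0.0575), which agrees with the block's front edge plus half its depth. I'll trim by about 1.5 mm and descend.

Emit:
send_rows(motion=[{"translation": [0.5, -0.15, 0.1], "dr": [0, 0, 0], "grip": 1}, {"translation": [1, 0, 0], "dr": [0, 0, 0], "grip": 1}, {"translation": [1, 0, 0], "dr": [0, 0, 0], "grip": 1}, {"translation": [0.8, 0, 0], "dr": [0, 0, 0], "grip": 1}, {"translation": [0.5, 0, 0], "dr": [0, 0, 0], "grip": 1}, {"translation": [0.5, 0, 0], "dr": [0, 0, 0], "grip": 1}, {"translation": [0, 0, 0], "dr": [0, 0, 0], "grip": 1}])

```text
time: 6.72
eef_pos: [0.687, -0.0555, 0.1662]
eef_rot: [[-0.002, -0.996, 0.091], [0.0, 0.091, 0.996], [-1.0, 0.002, 0.0]]
contact_force: [-0.6, 0.3, 0.1]
opening: 0.0175
```

```bash
python3 - <<'E'
from h import *
st();c=cam("wrist");cv2.imwrite("pics/w6.png",cv2.resize(c["color"][170:350,220:420,::-1],None,fx=3,fy=3));c=cam("scene");cv2.imwrite("pics/s6.png",cv2.resize(c["color"][160:310,320:490,::-1],None,fx=4,fy=4,interpolation=cv2.INTER_CUBIC))
E
```

```text
t 6.72 p [ 0.687  -0.0555  0.1662] x [-0.002  0.    -1.   ] jaw [0.091 0.996 0.   ] 84.76 F [-0.58  0.33  0.06] open 0.0175
```

View pics/w6.png

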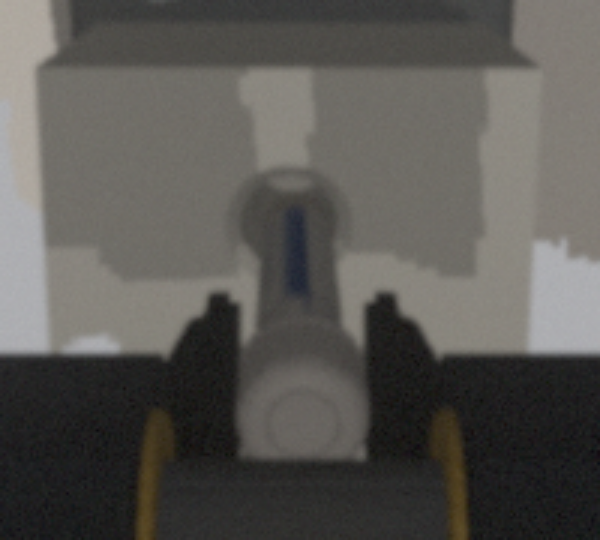

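View pics/s6.png

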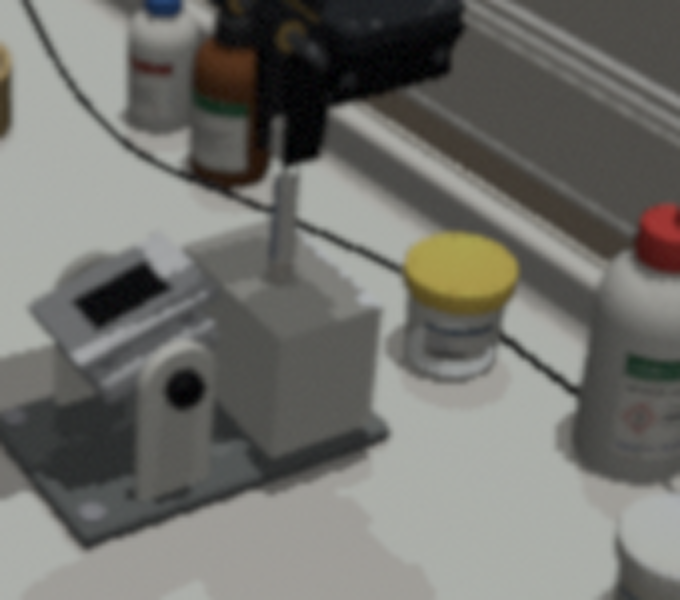

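The tube bottom is right at the mouth, about 1 mm to the +y side. I'll correct and descend slowly, watching the force.

Emit:
send_rows(motion=[{"translation": [0.3, 0, -0.1], "dr": [0, 0, 0], "grip": 1}, {"translation": [0.5, 0, 0], "dr": [0, 0, 0], "grip": 1}, {"translation": [0.5, 0, 0], "dr": [0, 0, 0], "grip": 1}, {"translation": [0.5, 0, 0], "dr": [0, 0, 0], "grip": 1}, {"translation": [0, 0, 0], "dr": [0, 0, 0], "grip": 1}])

```text
time: 7.23
eef_pos: [0.6868, -0.0565, 0.1482]
eef_rot: [[-0.002, -0.996, 0.091], [0.0, 0.091, 0.996], [-1.0, 0.002, 0.0]]
contact_force: [0.1, -0.2, -0.2]
opening: 0.0176
```

Emit:
send_rows(motion=[{"translation": [0.6, 0, 0], "dr": [0, 0, 0], "grip": 1}, {"translation": [0.7, 0, 0], "dr": [0, 0, 0], "grip": 1}, {"translation": [0.7, 0, 0], "dr": [0, 0, 0], "grip": 1}, {"translation": [0.7, 0, 0], "dr": [0, 0, 0], "grip": 1}, {"translation": [0.7, 0, 0], "dr": [0, 0, 0], "grip": 1}, {"translation": [0.4, 0, 0], "dr": [0, 0, 0], "grip": 1}, {"translation": [0, 0, 0], "dr": [0, 0, 0], "grip": 1}])

```text
time: 7.82
eef_pos: [0.6869, -0.0565, 0.1103]
eef_rot: [[-0.002, -0.996, 0.091], [0.0, 0.091, 0.996], [-1.0, 0.002, 0.0]]
contact_force: [-0.4, -1.0, -0.6]
opening: 0.0177
```

Emit:
send_rows(motion=[{"translation": [0.2, 0, 0], "dr": [0, 0, 0], "grip": 1}, {"translation": [0.2, 0, 0], "dr": [0, 0, 0], "grip": 1}, {"translation": [0.1, 0, 0], "dr": [0, 0, 0], "grip": 1}, {"translation": [0, 0, 0], "dr": [0, 0, 0], "grip": 1}])

```text
time: 8.15
eef_pos: [0.6873, -0.0566, 0.1066]
eef_rot: [[0.0, -0.996, 0.091], [0.0, 0.091, 0.996], [-1.0, -0.0, 0.0]]
contact_force: [-0.3, 0.5, 0.5]
opening: 0.0177
```

Emit:
send_rows(motion=[{"translation": [0.1, 0, 0], "dr": [0, 0, 0], "grip": 1}, {"translation": [0.1, 0, 0], "dr": [0, 0, 0], "grip": 1}, {"translation": [0.1, 0, 0], "dr": [0, 0, 0], "grip": 1}, {"translation": [0, 0, 0], "dr": [0, 0, 0], "grip": 1}, {"translation": [0, 0, 0], "dr": [0, 0, 0], "grip": 1}])

```text
time: 8.57
eef_pos: [0.6873, -0.0566, 0.1036]
eef_rot: [[0.0, -0.996, 0.091], [0.0, 0.091, 0.996], [-1.0, -0.0, 0.0]]
contact_force: [0.9, -0.5, 0.2]
opening: 0.0178
```

Emit:
send_rows(motion=[{"translation": [0.1, 0, 0], "dr": [0, 0, 0], "grip": 1}, {"translation": [0.1, 0, 0], "dr": [0, 0, 0], "grip": 1}, {"translation": [0, 0, 0], "dr": [0, 0, 0], "grip": 1}, {"translation": [0, 0, 0], "dr": [0, 0, 0], "grip": 1}])

```text
time: 8.9
eef_pos: [0.6882, -0.0567, 0.1033]
eef_rot: [[0.003, -0.996, 0.091], [-0.0, 0.091, 0.996], [-1.0, -0.003, -0.0]]
contact_force: [-0.7, -0.2, 10.5]
opening: 0.0177
```

The tube touched the floor at TCP z = 0.1033, exactly as predicted from the stand. I'll ease off 1.5 mm and let go.

Emit:
send_rows(motion=[{"translation": [-0.1, 0, 0], "dr": [0, 0, 0], "grip": 1}, {"translation": [0, 0, 0], "dr": [0, 0, 0], "grip": 1}, {"translation": [0, 0, 0], "dr": [0, 0, 0], "grip": 2}, {"translation": [0, 0, 0], "dr": [0, 0, 0], "grip": 3}, {"translation": [0, 0, 0], "dr": [0, 0, 0], "grip": 4}, {"translation": [0, 0, 0], "dr": [0, 0, 0], "grip": 4}, {"translation": [0, 0, 0], "dr": [0, 0, 0], "grip": 4}])

```text
time: 9.48
eef_pos: [0.6872, -0.0565, 0.1024]
eef_rot: [[-0.0, -0.996, 0.091], [0.0, 0.091, 0.996], [-1.0, 0.0, 0.0]]
contact_force: [-0.9, 0.4, 0.1]
opening: 0.0382
```

Emit:
send_rows(motion=[{"translation": [-0.5, 0, 0], "dr": [0, 0, 0], "grip": 4}, {"translation": [-1, 0, 0], "dr": [0, 0, 0], "grip": 4}, {"translation": [-1.5, 0, 0], "dr": [0, 0, 0], "grip": 4}, {"translation": [-2, 0, 0], "dr": [0, 0, 0], "grip": 4}, {"translation": [-2, 0, 0], "dr": [0, 0, 0], "grip": 4}, {"translation": [-2, 0, 0], "dr": [0, 0, 0], "grip": 4}, {"translation": [-2, 0, 0], "dr": [0, 0, 0], "grip": 4}, {"translation": [0, 0, 0], "dr": [0, 0, 0], "grip": 4}])

```text
time: 10.15
eef_pos: [0.6887, -0.0568, 0.218]
eef_rot: [[0.007, -0.996, 0.091], [-0.001, 0.091, 0.996], [-1.0, -0.007, -0.001]]
contact_force: [1.1, -0.3, 1.3]
opening: 0.04
```

```bash
python3 - <<'E'
from h import *
st();c=cam("wrist");cv2.imwrite("pics/w7.png",c["color"][:,:,::-1]);W=world(c);x,y,z=W[...,0],W[...,1],W[...,2]
m=(z>.105)&(abs(x-.687)<.02)&(abs(y+.058)<.02)&(z<.14);print(W[m].mean(0),np.percentile(z[m],[10,50,90]))
c=cam("scene");cv2.imwrite("pics/s7.png",cv2.resize(c["color"][160:310,320:490,::-1],None,fx=4,fy=4,interpolation=cv2.INTER_CUBIC))
plan([((.60,.10,.21),Rdown(80)),((.4955,.264,.16),Rdown(68.2))],5,dmax=30)
E
```

```text
t 10.15 p [ 0.6887 -0.0568  0.218 ] x [ 0.007 -0.001 -1.   ] jaw [ 0.091  0.996 -0.001] 84.76 F [ 1.08 -0.33  1.33] open 0.04
[ 0.68542777 -0.05727049  0.12225013] [0.1133999  0.12409828 0.1253736 ]
[{"translation": [0.06, 1.69, 2.47], "dr": [0.8, 0.0, 0.0], "grip": 5}, {"translation": [0.06, 1.72, 2.44], "dr": [0.8, 0.0, 0.0], "grip": 5}, {"translation": [0.06, 1.76, 2.42], "dr": [0.8, 0.0, 0.0], "grip": 5}, {"translation": [0.06, 1.79, 2.39], "dr": [0.8, 0.0, 0.0], "grip": 5}, {"translation": [0.06, 1.83, 2.37], "dr": [0.8, 0.0, 0.1], "grip": 5}, {"translation": [0.06, 1.85, 2.34], "dr": [0.8, 0.0, 0.0], "grip": 5}, {"translation": [0.71, 1.88, 2.05], "dr": [1.7, 0.0, 0.0], "grip": 5}, {"translation": [0.71, 1.94, 1.99], "dr": [1.7, 0.0, 0.0], "grip": 5}]
[{"translation": [0.71, 2.0, 1.93], "dr": [1.7, 0.0, 0.0], "grip": 5}, {"translation": [0.72, 2.05, 1.87], "dr": [1.7, 0.0, 0.0], "grip": 5}, {"translation": [0.71, 2.11, 1.81], "dr": [1.7, 0.0, 0.0], "grip": 5}, {"translation": [0.72, 2.16, 1.74], "dr": [1.6, 0.0, 0.0], "grip": 5}, {"translation": [0.71, 2.21, 1.69], "dr": [1.7, 0.0, 0.0], "grip": 5}]
end [0.4955 0.264  0.16  ]
```

View pics/s7.png

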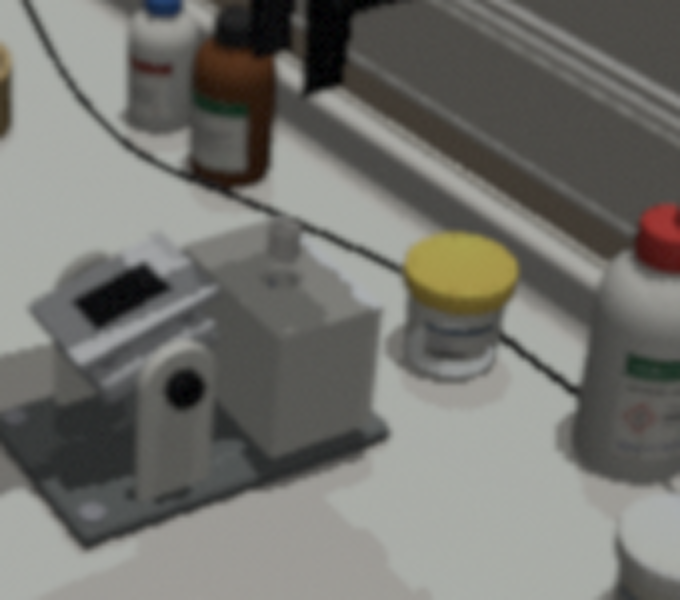

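View pics/w7.png

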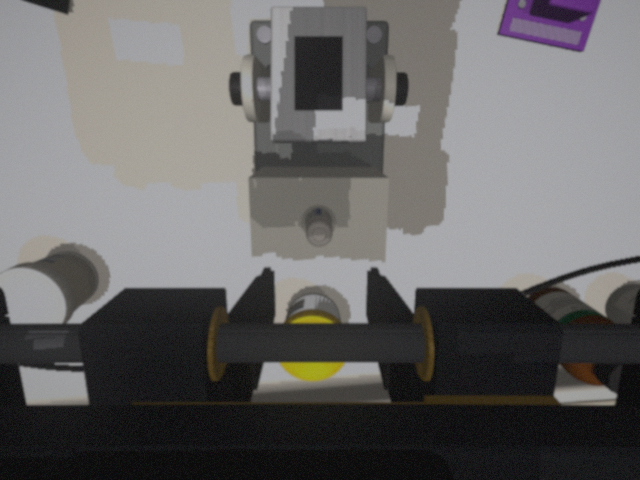

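The tube stands in the well with its cap top at z ≈ 0.124, so it is fully down. Next is the slide.

Emit:
send_rows(motion=[{"translation": [0.1, 1.7, 2.5], "dr": [0.8, 0, 0], "grip": 5}, {"translation": [0.1, 1.7, 2.5], "dr": [0.8, 0, 0], "grip": 5}, {"translation": [0.1, 1.8, 2.4], "dr": [0.8, 0, 0], "grip": 5}, {"translation": [0, 1.8, 2.4], "dr": [0.8, 0, 0], "grip": 5}, {"translation": [0, 1.8, 2.4], "dr": [0.8, 0, 0], "grip": 5}, {"translation": [0, 1.8, 2.3], "dr": [0.8, 0, 0], "grip": 5}, {"translation": [0.5, 1.9, 2.1], "dr": [1.7, 0, 0], "grip": 5}, {"translation": [0.5, 1.9, 2], "dr": [1.7, 0, 0], "grip": 5}])

```text
time: 10.92
eef_pos: [0.5695, 0.1492, 0.1987]
eef_rot: [[-0.001, -0.972, 0.234], [-0.0, 0.234, 0.972], [-1.0, 0.001, -0.0]]
contact_force: [0.2, 0.5, -0.7]
opening: 0.0497
```

Emit:
send_rows(motion=[{"translation": [0.6, 2, 1.9], "dr": [1.7, 0, 0], "grip": 5}, {"translation": [0.7, 2, 1.9], "dr": [1.7, 0, 0], "grip": 5}, {"translation": [0.7, 2.1, 1.8], "dr": [1.7, 0, 0], "grip": 5}, {"translation": [0.7, 2.2, 1.7], "dr": [1.6, 0, 0], "grip": 5}, {"translation": [0.7, 2.2, 1.7], "dr": [1.7, 0, 0], "grip": 5}, {"translation": [0, 0, 0], "dr": [0, 0, 0], "grip": 5}, {"translation": [0, 0, 0], "dr": [0, 0, 0], "grip": 5}, {"translation": [0, 0, 0], "dr": [0, 0, 0], "grip": 5}])

```text
time: 11.58
eef_pos: [0.4963, 0.2645, 0.1652]
eef_rot: [[-0.001, -0.929, 0.371], [-0.0, 0.371, 0.929], [-1.0, 0.0, -0.001]]
contact_force: [-0.4, 0.9, -1.2]
opening: 0.0502
```

```bash
python3 - <<'E'
from h import *
st();c=cam("wrist");cv2.imwrite("pics/w8.png",c["color"][:,:,::-1]);W=world(c);np.save("w8.npy",W);x,y,z=W[...,0],W[...,1],W[...,2]
m=(z>.030)&(z<.045)&(abs(x-.495)<.04)&(abs(y-.262)<.04)
m=cv2.morphologyEx(m.astype(np.uint8),cv2.MORPH_OPEN,np.ones((3,3)))>0
print("rib",m.sum(),W[m].mean(0),cv2.minAreaRect(W[m][:,:2].astype(np.float32)*1000))
plan([((.4955,.264,.05),Rdown(68.2))],5,dmax=20)
E
```

```text
t 11.58 p [0.4963 0.2645 0.1652] x [-0.001 -0.    -1.   ] jaw [ 0.371  0.929 -0.001] 68.2 F [-0.37  0.91 -1.23] open 0.0502
rib 908 [0.49436549 0.26751957 0.03796264] ((495.2981872558594, 267.1258544921875), (13.999996185302734, 36.101470947265625), 65.89677429199219)
[{"translation": [1.92, 0.02, -0.01], "dr": [0.0, 0.0, 0.0], "grip": 5}, {"translation": [1.92, 0.02, -0.01], "dr": [0.0, 0.0, 0.0], "grip": 5}, {"translation": [1.93, 0.01, -0.01], "dr": [0.0, 0.0, 0.0], "grip": 5}, {"translation": [1.92, 0.02, -0.01], "dr": [0.0, 0.0, 0.0], "grip": 5}, {"translation": [1.93, 0.01, -0.01], "dr": [0.0, 0.0, 0.0], "grip": 5}, {"translation": [1.92, 0.02, -0.01], "dr": [0.0, 0.0, 0.0], "grip": 5}]
end [0.4955 0.264  0.05  ]
```

View pics/w8.png

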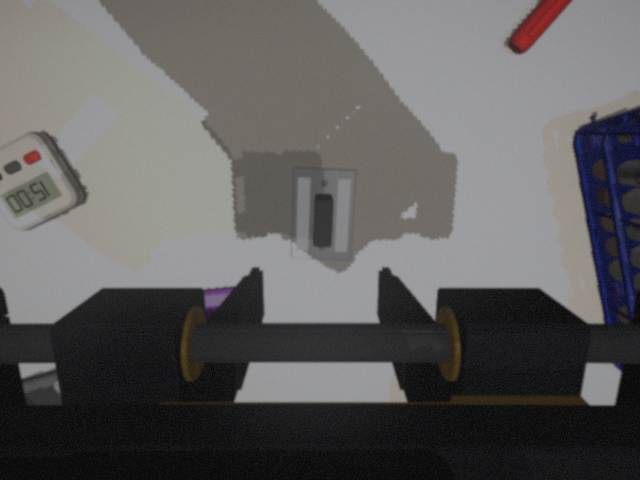

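The slide lies at (324,215), rib at (323,220), centred between the fingers and roughly square to them. I'll measure it more closely.

```bash
python3 - <<'E'
from h import *
c=cam("wrist");a=c["color"][150:280,260:390,::-1]
cl=cv2.createCLAHE(4,(2,2));g=cl.apply(cv2.cvtColor(a,cv2.COLOR_BGR2GRAY))
cv2.imwrite("pics/w8z.png",cv2.resize(g,None,fx=4.5,fy=4.5,interpolation=cv2.INTER_CUBIC))
W=np.load("w8.npy");z=W[...,2];x=W[...,0];y=W[...,1]
b=np.nanmedian(z[(abs(x-.44)<.02)&(abs(y-.25)<.02)]);print("bench",b)
m=((z-b)>.0025)&((z-b)<.010)&(abs(x-.495)<.055)&(abs(y-.262)<.055)
m=m.astype(np.uint8);m=cv2.morphologyEx(cv2.morphologyEx(m,cv2.MORPH_OPEN,np.ones((3,3))),cv2.MORPH_CLOSE,np.ones((7,7)))
n,l,s,ce=cv2.connectedComponentsWithStats(m);i=1+np.argmax(s[1:,4]);print(s[i],cv2.minAreaRect(W[l==i][:,:2].astype(np.float32)*1000))
E
```

```text
bench 0.26784013987220157
[564 404  22   4  62] ((491.4372253417969, 313.83331298828125), (9.579379081726074, 2.649669885635376), 23.86955451965332)
```

View pics/w8z.png

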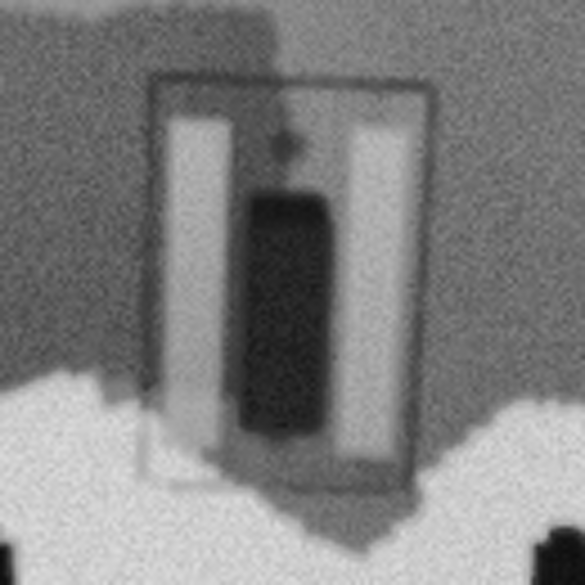

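```bash
python3 - <<'E'
from h import *
c=cam("wrist");o=st()
P=np.array([pixel_at_z(c,260+u/4.5,150+v/4.5,.004)[:2] for u,v in((155,75),(433,83),(411,489),(143,483))])
print(P.round(4),np.linalg.norm(np.diff(P,axis=0,append=P[:1]),axis=1).round(4))
print("ctr",P.mean(0),[np.degrees(np.arctan2(*(P[a]-P[b])[::-1])).round(2) for a,b in((1,0),(2,3),(0,3),(1,2))])
P=np.array([pixel_at_z(c,260+u/4.5,150+v/4.5,.037)[:2] for u,v in((250,205),(328,208),(322,432),(238,430))])
print("rib",P.mean(0),np.linalg.norm(np.diff(P,axis=0,append=P[:1]),axis=1).round(4),[np.degrees(np.arctan2(*(P[a]-P[b])[::-1])).round(2) for a,b in((1,0),(2,3),(0,3),(1,2))])
E
```

```text
t 11.73 p [0.4969 0.264  0.1656] x [ 0.  0. -1.] jaw [0.373 0.928 0.   ] 68.1 F [-0.16 -0.31 -0.49] open 0.0499
[[0.4522 0.2601]
 [0.4718 0.3051]
 [0.5406 0.2748]
 [0.5209 0.2288]] [0.0491 0.0752 0.05   0.0754]
ctr [0.49633764 0.26720995] [np.float64(66.5), np.float64(66.79), np.float64(155.55), np.float64(156.25)]
rib [0.4949906 0.2673112] [0.0126 0.0377 0.014  0.0379] [np.float64(65.92), np.float64(66.72), np.float64(154.95), np.float64(157.05)]
```

Emit:
send_rows(motion=[{"translation": [2, 0.15, 0.25], "dr": [1.8, 0, 0], "grip": 5}, {"translation": [2.5, 0, 0], "dr": [0, 0, 0], "grip": 5}, {"translation": [2.5, 0, 0], "dr": [0, 0, 0], "grip": 5}, {"translation": [2.5, 0, 0], "dr": [0, 0, 0], "grip": 5}, {"translation": [2, 0, 0], "dr": [0, 0, 0], "grip": 5}, {"translation": [1, 0, 0], "dr": [0, 0, 0], "grip": 5}, {"translation": [0, 0, 0], "dr": [0, 0, 0], "grip": 5}, {"translation": [0, 0, 0], "dr": [0, 0, 0], "grip": 5}])

```text
time: 12.4
eef_pos: [0.4963, 0.2673, 0.0409]
eef_rot: [[-0.0, -0.916, 0.402], [0.0, 0.402, 0.916], [-1.0, 0.0, -0.0]]
contact_force: [0.1, -1.2, 0.7]
opening: 0.0499
```

```bash
python3 - <<'E'
from h import *
st();c=cam("wrist");cv2.imwrite("pics/w9.png",c["color"][:,:,::-1])
E
```

```text
t 12.4 p [0.4963 0.2673 0.0409] x [-0.  0. -1.] jaw [ 0.402  0.916 -0.   ] 66.32 F [ 0.05 -1.21  0.67] open 0.0499
```

View pics/w9.png

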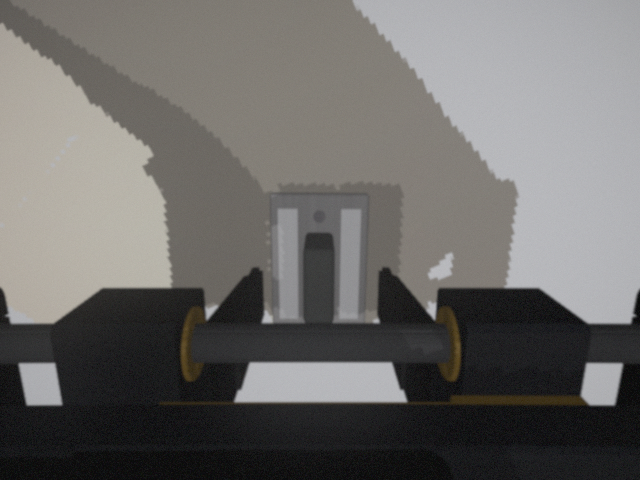

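The rib at (319,280) is square and centred between the fingers. I'll descend and grip.

Emit:
send_rows(motion=[{"translation": [1, 0, 0], "dr": [0, 0, 0], "grip": 4}, {"translation": [1, 0, 0], "dr": [0, 0, 0], "grip": 4}, {"translation": [0.7, 0, 0], "dr": [0, 0, 0], "grip": 4}, {"translation": [0.4, 0, 0], "dr": [0, 0, 0], "grip": 4}, {"translation": [0, 0, 0], "dr": [0, 0, 0], "grip": 3}, {"translation": [0, 0, 0], "dr": [0, 0, 0], "grip": 2}, {"translation": [0, 0, 0], "dr": [0, 0, 0], "grip": 1}, {"translation": [0, 0, 0], "dr": [0, 0, 0], "grip": 0.8}], squeeze=30)

```text
time: 13.12
eef_pos: [0.496, 0.2678, 0.0099]
eef_rot: [[0.001, -0.916, 0.401], [0.0, 0.401, 0.916], [-1.0, -0.0, 0.0]]
contact_force: [-0.8, 0.7, -0.3]
opening: 0.0189
```

Emit:
send_rows(motion=[{"translation": [0, 0, 0], "dr": [0, 0, 0], "grip": 0.8}, {"translation": [0, 0, 0], "dr": [0, 0, 0], "grip": 0.8}, {"translation": [0, 0, 0], "dr": [0, 0, 0], "grip": 0.8}, {"translation": [0, 0, 0], "dr": [0, 0, 0], "grip": 0.8}, {"translation": [0, 0, 0], "dr": [0, 0, 0], "grip": 0.8}])

```text
time: 13.53
eef_pos: [0.496, 0.2677, 0.0099]
eef_rot: [[0.0, -0.916, 0.401], [0.0, 0.401, 0.916], [-1.0, -0.0, 0.0]]
contact_force: [-0.3, -0.3, 4.8]
opening: 0.0134
```

```bash
python3 - <<'E'
from h import *
st();c=cam("wrist");cv2.imwrite("pics/w10.png",c["color"][:,:,::-1])
E
```

```text
t 13.53 p [0.496  0.2677 0.0099] x [ 0.  0. -1.] jaw [0.401 0.916 0.   ] 66.35 F [-0.25 -0.32  4.78] open 0.0134
```

View pics/w10.png

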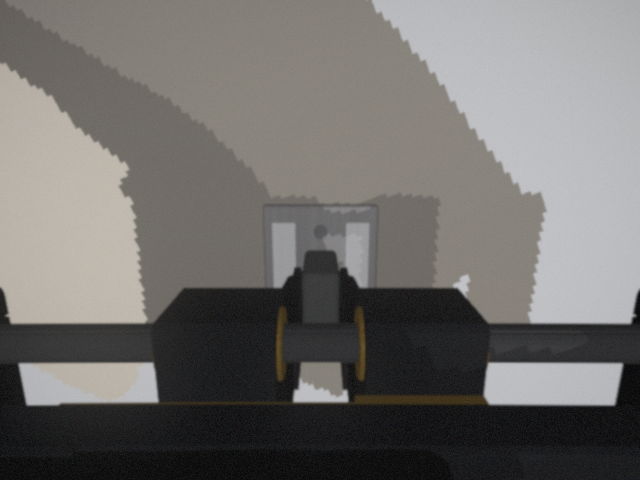

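```bash
python3 - <<'E'
from h import *
c=cam("wrist");a=c["color"][190:310,240:400,::-1];o=st()
g=cv2.createCLAHE(3,(2,2)).apply(cv2.cvtColor(a,cv2.COLOR_BGR2GRAY))
cv2.imwrite("pics/w10z.png",cv2.resize(g,None,fx=5,fy=5,interpolation=cv2.INTER_CUBIC))
R=o["eef_rot"]
for u,v in ((264,206),(377,206),(320,206)):
    X=pixel_at_z(c,u,v,.005);print(u,v,X,(R.T@(X-o["eef_pos"])*1000).round(1))
for u,v in ((304,252),(337,252)):
    X=pixel_at_z(c,u,v,.037);print("rib",u,v,X,(R.T@(X-o["eef_pos"])*1000).round(1))
E
```

```text
t 13.63 p [0.496  0.2677 0.0099] x [ 0.  0. -1.] jaw [0.401 0.916 0.   ] 66.36 F [ 0.46 -0.24  4.56] open 0.0134
264 206 [0.45247248 0.26047846 0.005     ] [  4.9  37.  -24.1]
377 206 [0.47197956 0.30506107 0.005     ] [ 4.9 37.  24.6]
320 206 [0.4621353  0.28257062 0.005     ] [ 4.9 37.   0. ]
rib 304 252 [0.46993179 0.27281159 0.037     ] [-27.1  25.9  -5.8]
rib 337 252 [0.47473156 0.28377766 0.037     ] [-27.1  25.9   6.2]
```

View pics/w10z.png

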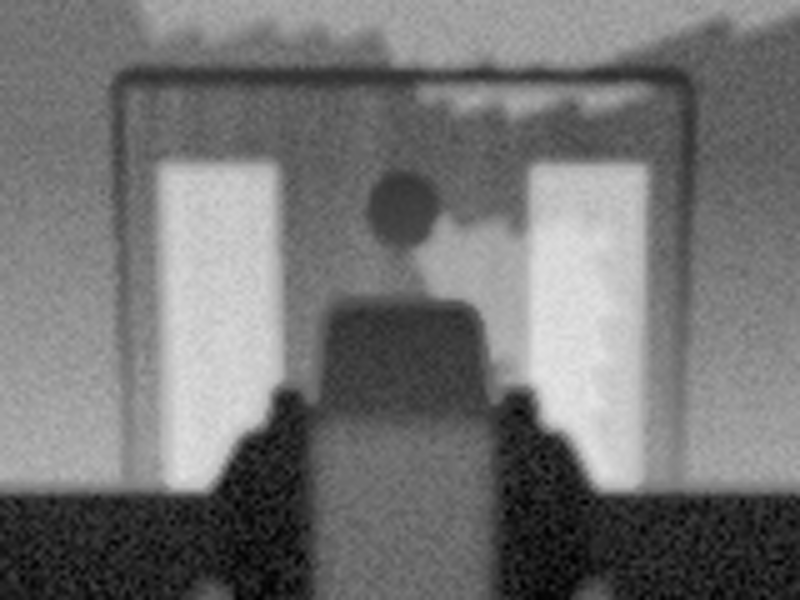

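```bash
python3 - <<'E'
from h import *
def fit(P,it=8):
    for i in range(it):
        q=P.mean(0);n=np.linalg.svd(P-q,full_matrices=False)[2][2];n*=np.sign(n[2]);r=(P-q)@n;P=P[abs(r)<max(.002,1.8*r.std())]
    return n,q,len(P),r.std()
W=np.load("w5.npy").reshape(-1,3)
x,y,z=W.T
print("bench",fit(W[(abs(z)<.008)&(x>.45)&(x<.75)&(y>-.25)&(y<.2)]))
print("block",fit(W[(abs(z-.093)<.004)&(x>.655)&(x<.70)&(abs(y+.056)<.045)]))
d=np.load("w0.npz")
for k in "ts":
    W=d[k].reshape(-1,3);x,y,z=W.T
    print(k,"bench",fit(W[(abs(z)<.008)&(x>.42)&(x<.75)&(y>-.25)&(y<.2)]))
    print("block",fit(W[(abs(z-.092)<.005)&(x>.64)&(x<.72)&(abs(y+.056)<.05)]))
E
```

```text
bench (array([ 3.54336335e-04, -6.82108950e-04,  9.99999705e-01]), array([ 0.62448098, -0.02991413,  0.00140758]), 93891, np.float64(0.0007440253047695562))
block (array([ 3.85343218e-04, -8.93384955e-05,  9.99999922e-01]), array([ 0.67597913, -0.05591946,  0.09332691]), 6926, np.float64(0.0006913927114871759))
t bench (array([-5.63320022e-05,  7.31923035e-04,  9.99999731e-01]), array([ 5.74233417e-01, -2.38411188e-02, -1.94619297e-04]), 16853, np.float64(0.0012946192456952325))
block (array([-0.00902469,  0.0020184 ,  0.99995724]), array([ 0.68456899, -0.05870929,  0.09180477]), 984, np.float64(0.001205312674128598))
s bench (array([-3.06336704e-04, -1.68381669e-03,  9.99998535e-01]), array([ 0.5537965 , -0.06813439,  0.00116652]), 11686, np.float64(0.000992692629552097))
block (array([-0.00168508, -0.00148086,  0.99999748]), array([ 0.6834994 , -0.05832271,  0.09338903]), 676, np.float64(0.0009759994377691079))
```

```bash
cat >> h.py <<'E'
NS=np.array([-.2579,.0235,.9659]);NS/=np.linalg.norm(NS);RS=Rdown(84.8,NS);C=np.array([.5877,-.0480,.1119])
def tgt(h): return C+NS*(.0099+h)
E
python3 - <<'E'
from h import *
o=env.observe();p=o["eef_pos"]
plan([((.498,.265,.13),Rdown(66.3)),((.55,.10,.24),Rdown(78)),(tgt(.06),RS)],0.8,dmax=30,amax=5)
E
```

```text
[{"translation": [-2.4, -0.06, -0.03], "dr": [0.0, 0.0, 0.0], "grip": 0.8}, {"translation": [-2.4, -0.06, -0.03], "dr": [0.0, 0.0, 0.0], "grip": 0.8}, {"translation": [-2.4, -0.06, -0.03], "dr": [0.0, 0.0, 0.0], "grip": 0.8}, {"translation": [-2.4, -0.06, -0.04], "dr": [0.0, 0.0, 0.0], "grip": 0.8}, {"translation": [-2.41, -0.06, -0.03], "dr": [0.1, 0.0, 0.0], "grip": 0.8}, {"translation": [-1.57, -1.63, -1.86], "dr": [-1.7, 0.0, 0.0], "grip": 0.8}, {"translation": [-1.57, -1.57, -1.91], "dr": [-1.7, 0.0, 0.0], "grip": 0.8}, {"translation": [-1.57, -1.52, -1.95], "dr": [-1.7, 0.0, 0.0], "grip": 0.8}]
[{"translation": [-1.57, -1.46, -1.99], "dr": [-1.7, 0.0, 0.0], "grip": 0.8}, {"translation": [-1.57, -1.4, -2.04], "dr": [-1.6, 0.0, 0.0], "grip": 0.8}, {"translation": [-1.57, -1.34, -2.08], "dr": [-1.7, 0.0, 0.0], "grip": 0.8}, {"translation": [-1.58, -1.27, -2.11], "dr": [-1.6, 0.0, 0.0], "grip": 0.8}, {"translation": [1.01, -0.83, -2.32], "dr": [-1.1, -0.1, -2.5], "grip": 0.8}, {"translation": [1.04, -0.74, -2.33], "dr": [-1.1, -0.2, -2.5], "grip": 0.8}, {"translation": [1.06, -0.65, -2.35], "dr": [-1.2, -0.1, -2.5], "grip": 0.8}, {"translation": [1.08, -0.55, -2.37], "dr": [-1.1, -0.2, -2.5], "grip": 0.8}]
[{"translation": [1.1, -0.46, -2.38], "dr": [-1.2, -0.1, -2.5], "grip": 0.8}, {"translation": [1.11, -0.36, -2.39], "dr": [-1.1, -0.2, -2.5], "grip": 0.8}]
end [ 0.5696 -0.0464  0.1795]
```

Emit:
send_rows(motion=[{"translation": [-0.8, 0, 0], "dr": [0, 0, 0], "grip": 0.8}, {"translation": [-1.6, 0, 0], "dr": [0, 0, 0], "grip": 0.8}, {"translation": [-2.4, -0.1, 0], "dr": [0, 0, 0], "grip": 0.8}, {"translation": [-2.4, -0.1, 0], "dr": [0, 0, 0], "grip": 0.8}, {"translation": [-2.4, -0.1, 0], "dr": [0, 0, 0], "grip": 0.8}, {"translation": [-2.4, 0, 0], "dr": [0, 0, 0], "grip": 0.8}, {"translation": [0, 0, 0], "dr": [0, 0, 0], "grip": 0.8}])

```text
time: 14.22
eef_pos: [0.5001, 0.267, 0.1341]
eef_rot: [[0.006, -0.916, 0.401], [0.002, 0.401, 0.916], [-1.0, -0.004, 0.004]]
contact_force: [-0.1, -0.0, -0.2]
opening: 0.0138
```

Emit:
send_rows(motion=[{"translation": [-1.6, -1.6, -1.9], "dr": [-1.7, 0, 0], "grip": 0.8}, {"translation": [-1.6, -1.6, -1.9], "dr": [-1.7, 0, 0], "grip": 0.8}, {"translation": [-1.6, -1.5, -2], "dr": [-1.7, 0, 0], "grip": 0.8}, {"translation": [-1.6, -1.5, -2], "dr": [-1.7, 0, 0], "grip": 0.8}, {"translation": [-1.6, -1.4, -2], "dr": [-1.7, 0, 0], "grip": 0.8}, {"translation": [-1.6, -1.3, -2.1], "dr": [-1.7, 0, 0], "grip": 0.8}, {"translation": [-1.6, -1.3, -2.1], "dr": [-1.6, 0, 0], "grip": 0.8}, {"translation": [0, 0, 0], "dr": [0, 0, 0], "grip": 0.8}])

```text
time: 14.88
eef_pos: [0.5526, 0.0979, 0.244]
eef_rot: [[0.004, -0.979, 0.206], [-0.0, 0.206, 0.979], [-1.0, -0.004, 0.0]]
contact_force: [-0.3, 0.6, -0.8]
opening: 0.0137
```

```bash
python3 - <<'E'
from h import *
st()
plan([(tgt(.06),RS)],0.8,dmax=25,amax=4)
c=cam("wrist");cv2.imwrite("pics/w11.png",c["color"][:,:,::-1])
E
```

```text
t 14.88 p [0.5526 0.0979 0.244 ] x [ 0.004 -0.    -1.   ] jaw [0.206 0.979 0.   ] 78.1 F [-0.27  0.61 -0.81] open 0.0137
[{"translation": [0.92, -0.66, -1.97], "dr": [-1.0, -0.1, -2.1], "grip": 0.8}, {"translation": [0.95, -0.59, -1.98], "dr": [-0.9, -0.1, -2.1], "grip": 0.8}, {"translation": [0.96, -0.53, -1.99], "dr": [-1.0, -0.1, -2.1], "grip": 0.8}, {"translation": [0.98, -0.45, -2.0], "dr": [-0.9, -0.1, -2.1], "grip": 0.8}, {"translation": [0.99, -0.39, -2.01], "dr": [-0.9, -0.2, -2.1], "grip": 0.8}, {"translation": [0.99, -0.32, -2.01], "dr": [-1.0, -0.1, -2.1], "grip": 0.8}, {"translation": [1.0, -0.25, -2.02], "dr": [-0.9, -0.2, -2.2], "grip": 0.8}]
end [ 0.5697 -0.0463  0.1794]
```

View pics/w11.png

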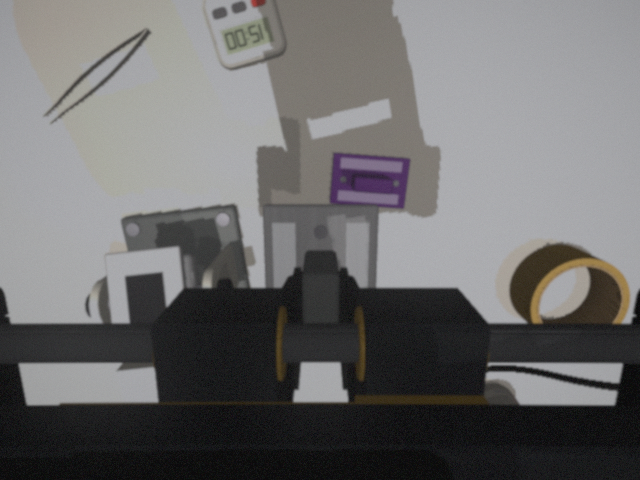

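The slide hasn't slipped: its near edge is still at v ≈ 205 and u = 264–378. I'll move to 60 mm off the stage face, tilted to match.

Emit:
send_rows(motion=[{"translation": [0.9, -0.7, -2], "dr": [-1, -0.1, -2.1], "grip": 0.8}, {"translation": [0.9, -0.6, -2], "dr": [-0.9, -0.1, -2.1], "grip": 0.8}, {"translation": [1, -0.5, -2], "dr": [-1, -0.1, -2.1], "grip": 0.8}, {"translation": [1, -0.5, -2], "dr": [-0.9, -0.1, -2.1], "grip": 0.8}, {"translation": [1, -0.4, -2], "dr": [-0.9, -0.2, -2.1], "grip": 0.8}, {"translation": [1, -0.3, -2], "dr": [-1, -0.1, -2.1], "grip": 0.8}, {"translation": [1, -0.2, -2], "dr": [-0.9, -0.2, -2.2], "grip": 0.8}, {"translation": [0, 0, 0], "dr": [0, 0, 0], "grip": 0.8}])

```text
time: 15.6
eef_pos: [0.5661, -0.0446, 0.1738]
eef_rot: [[0.252, -0.963, 0.091], [-0.022, 0.089, 0.996], [-0.967, -0.253, 0.001]]
contact_force: [-0.7, 0.4, -1.7]
opening: 0.0137
```

Emit:
send_rows(motion=[{"translation": [0, 0, 0], "dr": [0, 0, 0], "grip": 0.8}, {"translation": [0, 0, 0], "dr": [0, 0, 0], "grip": 0.8}, {"translation": [0, 0, 0], "dr": [0, 0, 0], "grip": 0.8}])

```text
time: 15.85
eef_pos: [0.5681, -0.0423, 0.1768]
eef_rot: [[0.254, -0.963, 0.09], [-0.022, 0.087, 0.996], [-0.967, -0.255, 0.001]]
contact_force: [-0.3, 0.6, -0.7]
opening: 0.0138
```

```bash
python3 - <<'E'
from h import *
st()
plan([(tgt(.06),RS)],0.8,dmax=25,amax=4)
c=cam("wrist");cv2.imwrite("pics/w12.png",c["color"][:,:,::-1])
c=cam("scene");cv2.imwrite("pics/s12.png",cv2.resize(c["color"][160:310,290:460,::-1],None,fx=4,fy=4,interpolation=cv2.INTER_CUBIC))
E
```

```text
t 15.85 p [ 0.5681 -0.0423  0.1768] x [ 0.254 -0.022 -0.967] jaw [0.09  0.996 0.001] 84.85 F [-0.28  0.6  -0.72] open 0.0138
[{"translation": [-0.2, -0.26, -0.39], "dr": [0.0, 0.1, -0.2], "grip": 0.8}]
end [ 0.5697 -0.0464  0.1794]
```

View pics/w12.png

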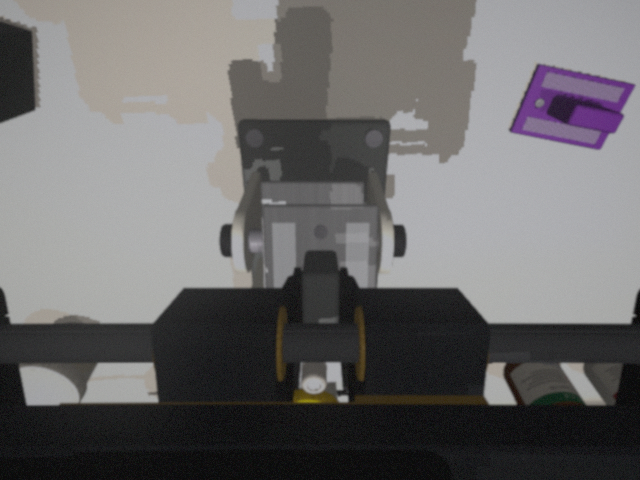

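View pics/s12.png

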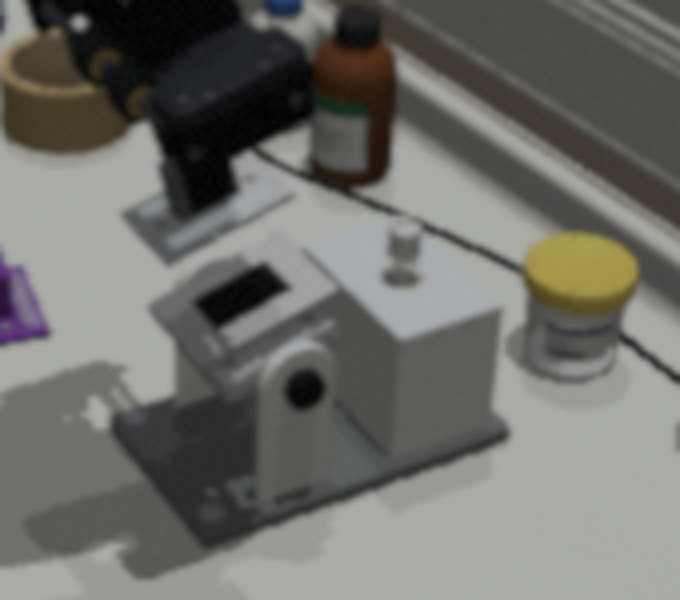

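Tilt matches to within 0.2°, and the slide sits about 4 mm too far to +y. I'll correct and approach to about 8 mm off the face.

Emit:
send_rows(motion=[{"translation": [0, -0.25, -0.4], "dr": [0, 0.1, -0.2], "grip": 0.8}, {"translation": [1, 0, 0], "dr": [0, 0, 0], "grip": 0.8}, {"translation": [1.5, 0, 0], "dr": [0, 0, 0], "grip": 0.8}, {"translation": [1.5, 0, 0], "dr": [0, 0, 0], "grip": 0.8}, {"translation": [1, 0, 0], "dr": [0, 0, 0], "grip": 0.8}, {"translation": [0, 0, 0], "dr": [0, 0, 0], "grip": 0.8}, {"translation": [0, 0, 0], "dr": [0, 0, 0], "grip": 0.8}, {"translation": [0, 0, 0], "dr": [0, 0, 0], "grip": 0.8}])

```text
time: 16.62
eef_pos: [0.583, -0.0489, 0.1294]
eef_rot: [[0.258, -0.962, 0.091], [-0.024, 0.088, 0.996], [-0.966, -0.259, -0.001]]
contact_force: [0.8, 0.4, -1.1]
opening: 0.0137
```

```bash
python3 - <<'E'
from h import *
st()
plan([(tgt(.00),RS)],0.8,dmax=25,amax=4)
c=cam("wrist");cv2.imwrite("pics/w13.png",cv2.resize(c["color"][140:320,220:430,::-1],None,fx=3.8,fy=3.3,interpolation=cv2.INTER_CUBIC))
c=cam("scene");cv2.imwrite("pics/s13.png",cv2.resize(c["color"][160:310,290:460,::-1],None,fx=4,fy=4,interpolation=cv2.INTER_CUBIC))
E
```

```text
t 16.62 p [ 0.583  -0.0489  0.1294] x [ 0.258 -0.024 -0.966] jaw [ 0.091  0.996 -0.001] 84.79 F [ 0.75  0.39 -1.08] open 0.0137
[{"translation": [0.82, 0.01, 0.13], "dr": [0.0, 0.0, 0.0], "grip": 0.8}]
end [ 0.5851 -0.0478  0.1214]
```

View pics/w13.png

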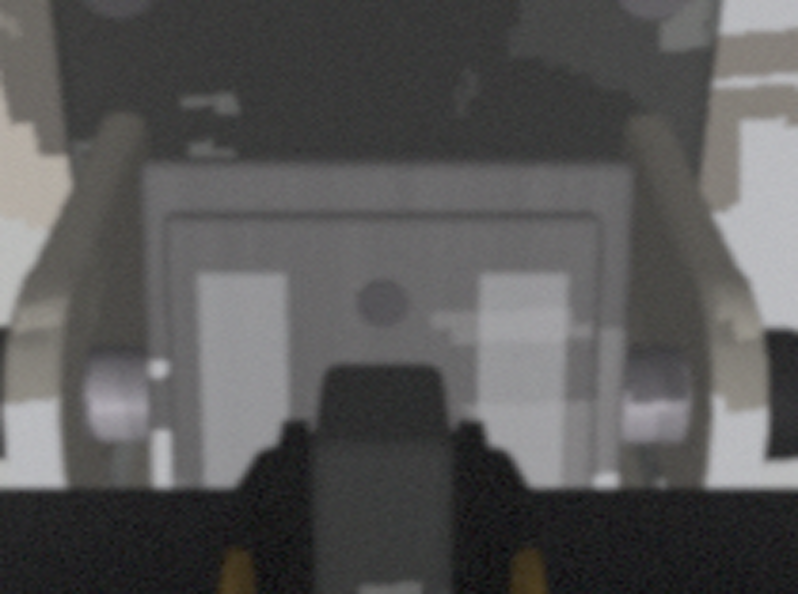

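View pics/s13.png

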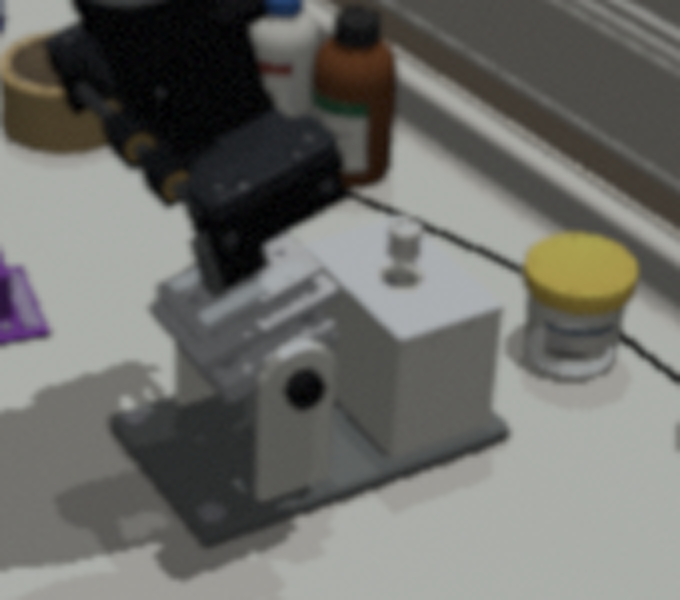

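```bash
python3 - <<'E'
from h import *
o=st();c=cam("wrist");R=o["eef_rot"];p=o["eef_pos"];E=c["extrinsics"]
def hit(u,v,xt):
    q=cv2.undistortPoints(np.array([[[u,v]]],float),c["K"],c["d"])[0,0]
    r=R.T@(E[:3,:3]@np.array([q[0],-q[1],-1]));oo=R.T@(E[:3,3]-p);return (oo+r*(xt-oo[0])/r[0])*1000
for zs in (208,213,217): print("slide",zs,hit(320,140+zs/3.3,.0049).round(2))
for gap in (.007,.0082,.0095):
  for zp in (160,165): print("platen",gap,zp,hit(320,140+zp/3.3,.0099+gap).round(2))
for zx,n in((145,"pl"),(630,"pl")): print(n,hit(220+zx/3.8,210,.0181).round(2))
for zx,n in((168,"sl"),(601,"sl")): print(n,hit(220+zx/3.8,210,.0049).round(2))
E
```

```text
t 16.72 p [ 0.583  -0.0489  0.1297] x [ 0.259 -0.024 -0.966] jaw [ 0.091  0.996 -0.001] 84.78 F [ 0.17  0.06 -0.94] open 0.0136
slide 208 [ 4.900e+00  3.791e+01 -2.000e-02]
slide 213 [ 4.900e+00  3.725e+01 -2.000e-02]
slide 217 [ 4.900e+00  3.672e+01 -2.000e-02]
platen 0.007 160 [ 1.690e+01  4.249e+01 -2.000e-02]
platen 0.007 165 [ 1.69e+01  4.18e+01 -2.00e-02]
platen 0.0082 160 [ 1.810e+01  4.232e+01 -2.000e-02]
platen 0.0082 165 [ 1.810e+01  4.163e+01 -2.000e-02]
platen 0.0095 160 [ 1.940e+01  4.214e+01 -2.000e-02]
platen 0.0095 165 [ 1.940e+01  4.144e+01 -2.000e-02]
pl [ 18.1   32.3  -28.69]
pl [18.1  32.31 30.49]
sl [  4.9   34.85 -24.08]
sl [ 4.9  34.86 25.07]
```

The visual margins are 4.4 mm at the low end (ideal 4.5), with the slide 0.4 mm off-centre sideways. I'll correct that and creep to contact.

Emit:
send_rows(motion=[{"translation": [0.3, 0, 0.05], "dr": [0, 0, 0], "grip": 0.8}, {"translation": [0.3, 0, 0], "dr": [0, 0, 0], "grip": 0.8}, {"translation": [0.1, 0, 0], "dr": [0, 0, 0], "grip": 0.8}, {"translation": [0, 0, 0], "dr": [0, 0, 0], "grip": 0.8}, {"translation": [0, 0, 0], "dr": [0, 0, 0], "grip": 0.8}, {"translation": [0, 0, 0], "dr": [0, 0, 0], "grip": 0.8}])

```text
time: 17.27
eef_pos: [0.5847, -0.0485, 0.1223]
eef_rot: [[0.258, -0.962, 0.091], [-0.024, 0.088, 0.996], [-0.966, -0.259, -0.001]]
contact_force: [-0.1, 0.1, -0.4]
opening: 0.0136
```

Emit:
send_rows(motion=[{"translation": [0.1, 0, 0], "dr": [0, 0, 0], "grip": 0.8}, {"translation": [0.1, 0, 0], "dr": [0, 0, 0], "grip": 0.8}, {"translation": [0, 0, 0], "dr": [0, 0, 0], "grip": 0.8}, {"translation": [0, 0, 0], "dr": [0, 0, 0], "grip": 0.8}, {"translation": [0, 0, 0], "dr": [0, 0, 0], "grip": 0.8}])

```text
time: 17.68
eef_pos: [0.5853, -0.0486, 0.1204]
eef_rot: [[0.258, -0.962, 0.091], [-0.024, 0.088, 0.996], [-0.966, -0.259, -0.001]]
contact_force: [-0.8, 0.2, 0.8]
opening: 0.0135
```

```bash
python3 - <<'E'
from h import *
F=[]
for i in range(4):
    env.camera("top");o=env.observe();F.append(o["contact_force"]@o["eef_rot"])
st();print(np.array(F).round(2),((o["eef_pos"]-C)@NS*1000-9.9).round(2))
E
```

```text
t 17.88 p [ 0.5853 -0.0486  0.1204] x [ 0.258 -0.024 -0.966] jaw [ 0.091  0.996 -0.001] 84.79 F [0.83 0.41 0.29] open 0.0139
[[-0.9  -0.3  -0.18]
 [-1.2   0.27 -1.57]
 [-0.64 -1.01  0.37]
 [-0.07 -0.84  0.48]] -1.06
```

Emit:
send_rows(motion=[{"translation": [0.1, 0, 0], "dr": [0, 0, 0], "grip": 0.8}, {"translation": [0.1, 0, 0], "dr": [0, 0, 0], "grip": 0.8}, {"translation": [0.05, 0, 0], "dr": [0, 0, 0], "grip": 0.8}, {"translation": [0, 0, 0], "dr": [0, 0, 0], "grip": 0.8}, {"translation": [0, 0, 0], "dr": [0, 0, 0], "grip": 0.8}, {"translation": [0, 0, 0], "dr": [0, 0, 0], "grip": 0.8}])

```text
time: 18.38
eef_pos: [0.586, -0.0487, 0.118]
eef_rot: [[0.258, -0.962, 0.091], [-0.024, 0.088, 0.996], [-0.966, -0.259, -0.001]]
contact_force: [0.3, -0.8, 2.8]
opening: 0.0137
```

```bash
python3 - <<'E'
from h import *
F=[];M=[]
for i in range(14):
    c=env.camera("scene");o=env.observe();F.append(o["contact_force"]@o["eef_rot"]);M.append(o["moment"]@o["eef_rot"])
cv2.imwrite("pics/s14.png",cv2.resize(c["color"][170:300,290:430,::-1],None,fx=5,fy=4.6,interpolation=cv2.INTER_CUBIC))
st();print(np.mean(F,0).round(2),np.std(F,0).round(2),np.mean(M,0).round(3),((o["eef_pos"]-C)@NS*1000-9.9).round(2))
c=cam("wrist");cv2.imwrite("pics/w14.png",cv2.resize(c["color"][140:320,220:430,::-1],None,fx=3.8,fy=3.3,interpolation=cv2.INTER_CUBIC))
E
```

```text
t 19.08 p [ 0.5859 -0.0486  0.1179] x [ 0.258 -0.024 -0.966] jaw [ 0.091  0.996 -0.001] 84.78 F [0.17 0.43 2.86] open 0.0139
[-2.75 -0.57 -0.09] [0.37 0.37 0.47] [0.007 0.012 0.058] -3.62
```

View pics/w14.png

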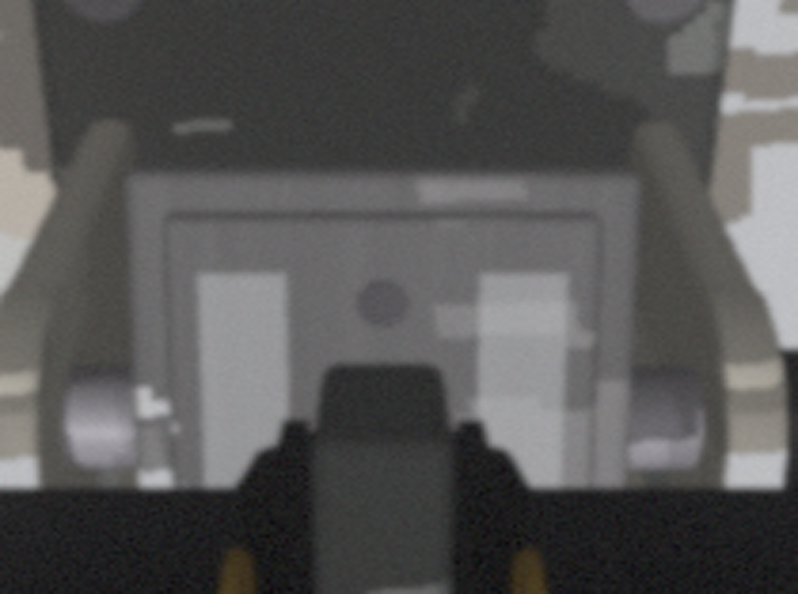

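View pics/s14.png

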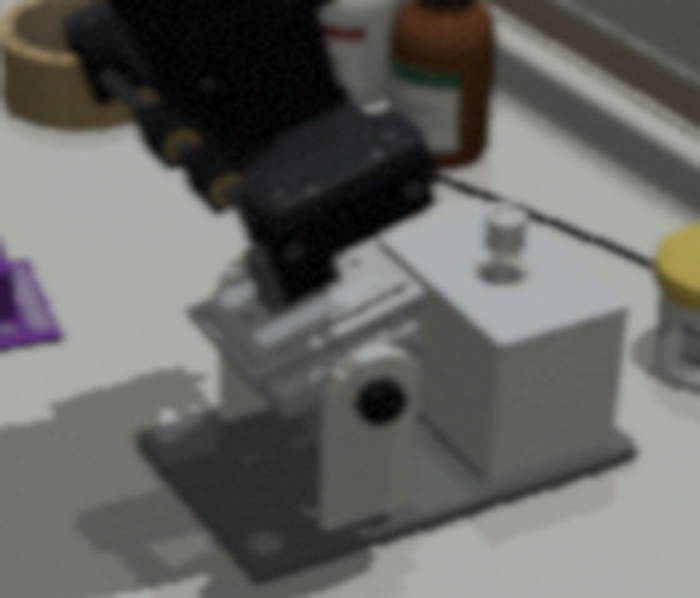

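```bash
python3 - <<'E'
from h import *
o=st();R=o["eef_rot"];p=o["eef_pos"]
Ps=[]
for i in range(3):
    c=cam("wrist");Ps.append(world(c))
T=(np.nanmean(Ps,0)-p)@R*1000   # tool frame mm
def reg(z0,z1,y0,y1,u):  # by rect in zoom coords
    a=T[int(140+y0/3.3):int(140+y1/3.3),int(220+z0/3.8):int(220+z1/3.8)].reshape(-1,3);a=a[np.isfinite(a[:,0])];A=np.c_[a[:,1],a[:,2],np.ones(len(a))]
    k=np.linalg.lstsq(A,a[:,0],rcond=None)[0];print(u,len(a),"slopes deg y,z",np.degrees(k[:2]).round(2),"x@mean",a[:,0].mean().round(2),a[:,1:].mean(0).round(1));return a
s=reg(180,590,222,360,"slide")
pl=np.vstack([reg(138,158,190,480,"L"),reg(612,630,190,480,"Rt"),reg(150,620,182,206,"end")])
A=np.c_[pl[:,1],pl[:,2],np.ones(len(pl))];k=np.linalg.lstsq(A,pl[:,0],rcond=None)[0];print("platen",np.degrees(k[:2]))
E=c["extrinsics"]
def hit(u,v,xt):
    q=cv2.undistortPoints(np.array([[[u,v]]],float),c["K"],c["d"])[0,0]
    r=R.T@(E[:3,:3]@np.array([q[0],-q[1],-1]));oo=R.T@(E[:3,3]-p);return (oo+r*(xt-oo[0])/r[0])*1000
print(hit(320,140+213/3.3,.0049),hit(320,140+174/3.3,.0099))
E
```

```text
t 19.13 p [ 0.5859 -0.0486  0.118 ] x [ 0.258 -0.024 -0.966] jaw [ 0.091  0.996 -0.001] 84.79 F [0.05 0.09 2.71] open 0.0138
slide 4536 slopes deg y,z [ 0.68 -0.04] x@mean 3.53 [27.4  0.2]
L 440 slopes deg y,z [ 0.13 -9.23] x@mean 8.7 [ 20.  -27.9]
Rt 352 slopes deg y,z [-0.01  9.06] x@mean 8.64 [20. 28.]
end 868 slopes deg y,z [-1.49  0.04] x@mean 8.63 [39.5  0.2]
platen [-0.19467627 -0.03723009]
[ 4.9        37.25249932 -0.03926431] [ 9.90000000e+00  4.16119607e+01 -3.93467163e-02]
```

```bash
python3 - <<'E'
from h import *
o=st();R=o["eef_rot"];p=o["eef_pos"]
T=(np.nanmean([world(cam("wrist")) for i in range(4)],0)-p)@R*1000
def strip(us,v0,v1):
    return np.concatenate([T[int(140+v0/3.3):int(140+v1/3.3),int(220+a/3.8):int(220+b/3.8)].reshape(-1,3) for a,b in us])
S=strip([(175,230),(535,590)],222,480);P=strip([(140,157),(611,628)],190,480)
for n,a in(("slide",S),("platen",P)):
    a=a[np.isfinite(a[:,0])]
    m=abs(a[:,0]-np.median(a[:,0]))<2;a=a[m];k=np.polyfit(a[:,1],a[:,0],1);print(n,len(a),np.degrees(k[0]),np.polyval(k,[5,15,25,35]).round(2))
E
```

```text
t 19.28 p [ 0.5859 -0.0486  0.118 ] x [ 0.258 -0.024 -0.966] jaw [ 0.091  0.996 -0.001] 84.78 F [0.21 0.8  1.97] open 0.0138
slide 2262 0.16641093428933276 [3.49 3.52 3.55 3.58]
platen 880 -0.23866404954929543 [8.76 8.71 8.67 8.63]
```

The slide is flush: its top sits 5.1 mm above the platen with a 5 mm plate, and the tilt agrees to within about 0.4°, which is depth-noise level. It is centred to about 0.2 mm, and the push is steady at about 3 N. I'll hand it in while holding.

```bash
python3 - <<'E'
from h import *
st();print(env.finish_job())
E
```

```text
t 19.48 p [ 0.5859 -0.0486  0.118 ] x [ 0.258 -0.024 -0.966] jaw [ 0.091  0.996 -0.001] 84.78 F [ 0.9  -0.64  4.13] open 0.0137
the job is handed in; nothing more can be done
None
```

The tube is in the reader's well and released. The filter slide is held against the sloped stage with a light push, still gripped, and I handed the job in at 19.5 s of the 61 s allowed.

**Tube:** I lowered it until it touched the well floor. That contact read about 10 N for a moment, then I eased off 1 mm and let go. The cap top measured 0.124 m, which matches fully down.

**Slide, last checks before hand-in:**

| Check | Result |
|---|---|
| Centring across the stage | within about 0.2 mm |
| Margin at the low end | 4.4 mm (ideal 4.5 mm) |
| Slide top above platen | 5.1 mm, for a 5 mm plate |
| Tool tilt | 0.261 rad, against 0.262 rad measured for the stage |
| Push | about 2.8 N measured, or about 3.4 N with the slide's weight |
| Platen pressed in | about 3.6 mm (estimated from the arm's pose) |

**Disagreements:** two depth-based fits of the slide's slope against the platen's differed by 0.4° and 0.9°. I took that as depth noise and did not correct for it. The last single force reading was 4.1 N vertically; readings vary by about 0.5 N or more, and the average over 0.7 s was steady.

I did not touch the timer, forceps, tape roll, cup or the purple look-alike.

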